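Pack the shut height of a small bench press until it is snug, and lock the pack

ROBOT

A 7-joint arm with a two-finger parallel gripper is mounted at the origin on a cart in front of the work surface, level with it; the furniture and walls round the work are solid. World frame = base frame: x ahead of the robot, y to its left, z up, the work surface at z = 0. Lengths are in m, angles in rad, forces in N, time in s.
With the tool pointing down it reaches from about 0.425 to 0.975 m from the base axis. Payload 16.7 kg.
Tool frame: the origin (TCP) lies at the very end of the fingers, on their centre line; the grasp point (between the pads) lies 19 mm behind it; z points along the fingers, y is the line along which they close (so a half turn about z gives the same grasp; the last joint's range is limited). The gripper opens to 85 mm and grips with 20 to 120 N. Pads are 22 mm wide; open, the fingers measure 114 mm over their backs; the gripper's body (76 mm by 85 mm) begins 54 mm behind the grasp point. The pads swing forward as they close: fully open they stand 13 mm farther back than shut.
Start: joints at [0.999, 0.426, 0.074, 1.606, -0.034, 1.111, -0.067], TCP at [0.277, -0.616, 0.231] pointing down, gripper open.
Joint ranges: [-2.85, 2.85], [-0.5, 2.14], [-1.23, 1.37], [0.21, 2.46], [-1.02, 4.16], [0.16, 2.05], [-2.73, 2.73]. Speed limits (rad/s): [1.89, 1.89, 2.39, 2.39, 3.01, 3.01, 3.01].

INTERFACE

Orientations are given as a 3x3 rotation matrix whose columns are the frame's x, y, z axes.
In Python, from plant import robot gives the robot as it stands.
- The arm moves only by the shell command python3 -m handwheel 'ROWS' [OPENING]. ROWS is JSON, a list of rows, each an object of numbers: "tx", "ty", "tz": the shift along the tool's x, y, z in cm; "twist": the turn about the tool's z in degrees. In form: [{"tx": .., "ty": .., "tz": .., "twist": ..}, ...]. A call has 1 to 5 rows; each row shifts and turns the commanded pose from where the row before left it, along the tool's axes as they then stand; what a row does not reach is not made up. A row lasts 1/8 s, in which the tool goes at most 62.5 mm and 10.7 degrees, less where a joint would pass 70% of its speed; a pose out of reach is approached as far as the arm can. A call is refused whole if a number of a shift passes 6.25 or a number of a turn 10.7, either way. A call with a gripper value outside its range is refused whole. OPENING is the opening, from 0 (shut) to 1 (fully open), set as the call begins (- or left out, the last holds). The fingers move at their own pace and stop on an object; the grip force is fixed at half the most. Time passes only in rows, so rows that do not move let the fingers close. It gives the time, the measured TCP pose, the force, the opening and the grip force at its end, in the units of the state.
- robot.observe(): the state, without advancing time (a new reading comes with each control period).
- robot.grab_frame(name): name is "scene" or "top"; returns a dict with "pixels" (420x560x3 uint8, blue, green, red), "range_z" (420x560 float32, m along the optical axis (not along the pixel's ray), 0 where there is no reading), "fx", "fy", "cx", "cy" (pixels), "xyz" and "orientation" of the camera in the world. Camera axes: x right, y down, z forward; pixel columns grow to the right and rows downward; lengths in m; the calibration is good to about 2 mm. A picture is of the moment at which its call begins.
- robot.sign_off(): hands the job in; it is judged then, once.
The state is a dict: "time_s": time; "joints": joint angles; "qvel": joint speeds; "tau": joint torques, N m; "eef_pos": TCP position; "eef_rot": TCP orientation; "force": force on the tool from outside, world axes, zero at the start; "wrist_torque": the same for the moment, N m; "gripper_width": finger opening in m; "gripper_force": force on a finger pad.
Only numpy, scipy, OpenCV 4.12 (cv2) and the standard library are available. Lean on these libraries where they do the work, as an engineer would, in place of code of your own. Each camera call takes 0.05 s, during which the arm holds its last target. There are 200 camera calls.

TASK

The ram of the little bench press is locked down: fill the space under its sprung foot with packing plates from the magazine, one plate at a time, each laid flat in the channel and pushed right back to the stop, until the pack sits snug under the foot and no plate more (never force the foot hard up). Then give the keeper its quarter turn so that it closes fully behind the pack. Leave unused plates in the magazine and everything else on the bench alone.

Things in the scene. Friction and masses are not known exactly. Their poses are not given: they have to be found in the camera images.
- press: small grey bench press, fixed to the bench. Origin: on the bench, under the centre of a plate that is fully home (plate origin at x = 0, y = 0). x axis: horizontal, from the open mouth into the press; z up; y left when looking in. The bed, where plates slide, is flat, its top 12 mm above the bench, from x = -118 to +60 mm, y = -36 to +36 mm
- channel_mouth (a point): middle of the channel's mouth, on the bed, at x = -10 mm of the press, axes as the press. Two steel guide cheeks, 22 mm high, 8 mm thick, run from here 70 mm in to the back stop (press x = +60 mm), leaving a channel 45 mm wide that is open above up to the foot; their front ends are flared outward to x = -21 mm. Fingers beside a plate cannot pass the cheeks
- head_front (a point): middle of the front face of the press's overhanging head, at press x = 22 mm, 91 mm above the bench, axes as the press. The head is 50 mm wide, its underside 74 mm and top 108 mm above the bench; the ram's shank stands up to 131 mm. A hand lever on its right rises to the rear, to 160 mm height
- foot_face (a point): centre of the flat sole of the sprung foot below the ram, at press x = 43 mm, y = 0, axes as the press. White plastic sole from press x = 32 to 58 mm, 32 mm wide; in front of it a 26 degree lead-in ramp rises 13 mm towards the mouth, so the foot begins at press x = 5 mm. The ram is locked at another height each time: free gap between bed and sole 11 to 21 mm
- foot (a joint): how far the sprung foot is pushed up (m): 0 hanging free, 0.011 hard against its upper end. It starts to rise at about 5 N and takes about 8 N at 8 mm. A loose plate slides in with 1 to 2 N; one that lifts the foot needs roughly 5 to 15 N of push, and the foot rides up on it by up to a plate's thickness
- keeper (a joint): turn of the steel keeper (rad): 0 open, its bar pointing straight out of the mouth (-x of the press); 1.571 closed, a quarter turn anticlockwise from above, bar across the mouth, 4 mm behind the ends of plates that are home; it cannot close while a plate sticks out. Starts at -0.1 to 0.08; light friction (0.04 Nm), stays where left. Upright pivot at press x = -68, y = +56 mm
- keeper_grip (a point): point on the keeper bar's top edge, 40 mm from the pivot, 39 mm above the bench. The bar is 8 mm thick, on edge from 17 to 39 mm above the bench, and reaches 64 mm from the pivot; it is pushed round with a fingertip (once closed there is no room for a finger between bar and plates). x axis: along the bar, from its tip towards the pivot; y across it. The pivot's hub is 18 mm across and 42 mm high
- tray: dark steel magazine holding the packing plates in one flat stack, fixed to the bench. 134 x 54 mm outside, floor 3 mm thick, walls 3 mm thick and 36 mm high, with a 47 mm wide gap (thumb notch) down to the floor in the middle of each long side. Origin: under its centre, on the bench; x along its length. A 40 mm high stack of circuit boards stands to its left
- solder_station: black soldering station, heavy, standing between magazine and press: an obstacle. Origin: on the bench under it, x axis away from the robot. It reaches from x = -82 to +114 mm and y = -56 to +56 mm; 78 mm high in front of x = -11 mm, 139 mm high behind
- plate_1: plain aluminium packing plate, 120 long (x) x 40 wide (y) x 8 mm thick, ends slightly bevelled, all four alike, about 0.1 kg. Origin: centre of its underside; lies flat in the magazine, at the bottom of the stack
- plate_2: plain aluminium packing plate, 120 long (x) x 40 wide (y) x 8 mm thick, ends slightly bevelled, all four alike, about 0.1 kg. Origin: centre of its underside; lies flat in the magazine, second from the bottom
- plate_3: plain aluminium packing plate, 120 long (x) x 40 wide (y) x 8 mm thick, ends slightly bevelled, all four alike, about 0.1 kg. Origin: centre of its underside; lies flat in the magazine, third from the bottom
- plate_4: plain aluminium packing plate, 120 long (x) x 40 wide (y) x 8 mm thick, ends slightly bevelled, all four alike, about 0.1 kg. Origin: centre of its underside; lies flat in the magazine, on top of the stack
- plate_1_top (a point): centre of the upper face of plate_1, 8 mm above its origin
- plate_2_top (a point): centre of the upper face of plate_2, 8 mm above its origin
- plate_3_top (a point): centre of the upper face of plate_3, 8 mm above its origin
- plate_4_top (a point): centre of the upper face of plate_4, 8 mm above its origin
- cutters: red-handled side cutters, 63 x 118 x 12 mm, lying flat (bystander). Origin: centre of its underside
- flux_bottle: small yellow dropper bottle, 40 mm across, 112 mm tall, upright (bystander). Origin: centre of its underside
- spool: reel of solder, 92 x 90 x 45 mm (bystander). Origin: centre of its underside
- driver: dark-handled screwdriver, 18 x 141 x 17 mm, lying flat (bystander). Origin: centre of its underside

How it is judged:
On the way, in this order (a step that is already met when the one before it is completed fails the run):
1. a first plate lies alone in the channel, fully back against the stop (((x of plate_1 in the frame of press between -0.004 and 0.004 m and y of plate_1 in the frame of press between -0.005 and 0.005 m and z of plate_1 in the frame of press between 0.009 and 0.034 m and angle between plate_1's own z axis and vertical below 0.06 rad and x of each of plate_2, plate_3, plate_4 in the frame of press below -0.1 m) or (x of plate_2 in the frame of press between -0.004 and 0.004 m and y of plate_2 in the frame of press between -0.005 and 0.005 m and z of plate_2 in the frame of press between 0.009 and 0.034 m and angle between plate_2's own z axis and vertical below 0.06 rad and x of each of plate_1, plate_3, plate_4 in the frame of press below -0.1 m) or (x of plate_3 in the frame of press between -0.004 and 0.004 m and y of plate_3 in the frame of press between -0.005 and 0.005 m and z of plate_3 in the frame of press between 0.009 and 0.034 m and angle between plate_3's own z axis and vertical below 0.06 rad and x of each of plate_1, plate_2, plate_4 in the frame of press below -0.1 m) or (x of plate_4 in the frame of press between -0.004 and 0.004 m and y of plate_4 in the frame of press between -0.005 and 0.005 m and z of plate_4 in the frame of press between 0.009 and 0.034 m and angle between plate_4's own z axis and vertical below 0.06 rad and x of each of plate_1, plate_2, plate_3 in the frame of press below -0.1 m))), for 0.2 s.
2. the pack is snug: its top plate bears on the foot (or leaves under 1.2 mm), every plate used is fully home (((x of plate_1 in the frame of press between -0.004 and 0.004 m and y of plate_1 in the frame of press between -0.005 and 0.005 m and z of plate_1 in the frame of press between 0.009 and 0.034 m and angle between plate_1's own z axis and vertical below 0.06 rad and z of plate_1_top in the frame of foot_face between -0.0012 and 0.0015 m) or (x of plate_2 in the frame of press between -0.004 and 0.004 m and y of plate_2 in the frame of press between -0.005 and 0.005 m and z of plate_2 in the frame of press between 0.009 and 0.034 m and angle between plate_2's own z axis and vertical below 0.06 rad and z of plate_2_top in the frame of foot_face between -0.0012 and 0.0015 m) or (x of plate_3 in the frame of press between -0.004 and 0.004 m and y of plate_3 in the frame of press between -0.005 and 0.005 m and z of plate_3 in the frame of press between 0.009 and 0.034 m and angle between plate_3's own z axis and vertical below 0.06 rad and z of plate_3_top in the frame of foot_face between -0.0012 and 0.0015 m) or (x of plate_4 in the frame of press between -0.004 and 0.004 m and y of plate_4 in the frame of press between -0.005 and 0.005 m and z of plate_4 in the frame of press between 0.009 and 0.034 m and angle between plate_4's own z axis and vertical below 0.06 rad and z of plate_4_top in the frame of foot_face between -0.0012 and 0.0015 m)) and ((x of plate_1 in the frame of press between -0.004 and 0.004 m and y of plate_1 in the frame of press between -0.005 and 0.005 m and z of plate_1 in the frame of press between 0.009 and 0.034 m and angle between plate_1's own z axis and vertical below 0.06 rad) or (x of plate_1 in the frame of tray between -0.007 and 0.007 m and y of plate_1 in the frame of tray between -0.007 and 0.007 m and z of plate_1 in the frame of tray below 0.034 m)) and ((x of plate_2 in the frame of press between -0.004 and 0.004 m and y of plate_2 in the frame of press between -0.005 and 0.005 m and z of plate_2 in the frame of press between 0.009 and 0.034 m and angle between plate_2's own z axis and vertical below 0.06 rad) or (x of plate_2 in the frame of tray between -0.007 and 0.007 m and y of plate_2 in the frame of tray between -0.007 and 0.007 m and z of plate_2 in the frame of tray below 0.034 m)) and ((x of plate_3 in the frame of press between -0.004 and 0.004 m and y of plate_3 in the frame of press between -0.005 and 0.005 m and z of plate_3 in the frame of press between 0.009 and 0.034 m and angle between plate_3's own z axis and vertical below 0.06 rad) or (x of plate_3 in the frame of tray between -0.007 and 0.007 m and y of plate_3 in the frame of tray between -0.007 and 0.007 m and z of plate_3 in the frame of tray below 0.034 m)) and ((x of plate_4 in the frame of press between -0.004 and 0.004 m and y of plate_4 in the frame of press between -0.005 and 0.005 m and z of plate_4 in the frame of press between 0.009 and 0.034 m and angle between plate_4's own z axis and vertical below 0.06 rad) or (x of plate_4 in the frame of tray between -0.007 and 0.007 m and y of plate_4 in the frame of tray between -0.007 and 0.007 m and z of plate_4 in the frame of tray below 0.034 m))), for 0.2 s.
3. the keeper is closed behind the pack (value of joint keeper above 1.38 rad), for 0.2 s.
At the end, for the whole second after the job is handed in: every plate is either flat in the channel with its end within 4 mm of the back stop or still in the magazine; the top plate of the pack touches the foot or leaves less than 1.2 mm, with the foot raised less than 8.3 mm; the keeper is turned to at least 1.38 rad; the plates are at rest (all of step 2 and value of joint keeper above 1.38 rad and value of joint foot below 0.0083 m and linear speed of each of plate_1, plate_2, plate_3, plate_4 below 0.02 m/s).
It fails at once if the foot is forced hard up by a plate too many (raised over 10 mm) (value of joint foot above 0.01 m).
It fails at once if cutters disturbed (moved over 30 mm) (distance of cutters from where it was at the start of the episode above 0.03 m).
It fails at once if flux bottle disturbed (moved over 30 mm) (distance of flux_bottle from where it was at the start of the episode above 0.03 m).
It fails at once if spool disturbed (moved over 30 mm) (distance of spool from where it was at the start of the episode above 0.03 m).
It fails at once if driver disturbed (moved over 30 mm) (distance of driver from where it was at the start of the episode above 0.03 m).
It also fails if it takes over 72 s, if anything falls off the work surface, if the arm or the gripper's body presses on something with over 40 N, if the wrist force passes 120 N, or if a joint passes its speed limit or range.

## Working session

There is one attempt and no reset: what is moved stays moved. The work goes in short steps, Python scripts to look and compute and a shell command to move; the robot and the scene stay as the last step left them, time stands still between calls to the robot, and variables do not carry over. Pictures are saved under pics/ and viewed, at most 13 in all, crops included, and the job is handed in when it is done.

```bash
mkdir -p pics; python3 - <<'E'
from plant import robot
import cv2,numpy as np,pickle
for n in("scene","top"):
    f=robot.grab_frame(n); pickle.dump(f,open(n+"0.pkl","wb"))
    cv2.imwrite(f"pics/{n}0.png",cv2.resize(f["pixels"],(784,588),interpolation=cv2.INTER_CUBIC))
    print(n,f["xyz"],f["orientation"],f["fx"],f["fy"],f["cx"],f["cy"],f["range_z"].min(),f["range_z"].max())
s=robot.observe();print(s)
E
```

```text
scene [0.1711992  0.16279228 0.78521619] [[-0.70397798 -0.55416077  0.44420811]
 [-0.71001761  0.56412785 -0.42146739]
 [-0.01702947 -0.61209934 -0.79059749]] 500.13474629886457 500.13474629886457 278.47425983880777 209.5895986482436 0.0 2.6269429
top [ 0.4881562  -0.24084067  1.02426625] [[ 0.02799315 -0.99679782  0.07490315]
 [-0.99956496 -0.02721697  0.01136332]
 [-0.0092883  -0.07518866 -0.99712607]] 427.99631091062514 427.99631091062514 278.78741597426136 211.9475111486615 0.0 1.8447502
{'time_s': 0.1, 'joints': array([ 0.99846841,  0.42668081,  0.07386958,  1.60655038, -0.03406305,
        1.11080987, -0.06712422]), 'qvel': array([-0.00016461, -0.00147568,  0.00094357, -0.00125593, -0.00010742,
        0.00039979,  0.00018072]), 'tau': array([ 1.13274498e-02, -9.51525307e+01,  3.77264947e+00, -4.64396453e+01,
        1.96875766e-02,  6.45561347e-03, -1.82758043e-05]), 'eef_pos': array([ 0.27678166, -0.61523147,  0.23067031]), 'eef_rot': array([[ 9.11954604e-01,  4.10290680e-01, -5.98661830e-04],
       [ 4.10291098e-01, -9.11954033e-01,  1.02771649e-03],
       [-1.24289573e-04, -1.18285640e-03, -9.99999293e-01]]), 'force': array([ 0.31306911, -0.12159252, -0.07629393]), 'wrist_torque': array([-0.0147406 ,  0.03020092, -0.03215498]), 'gripper_force': 0.0, 'gripper_width': 0.08560157288287402}
```

View pics/scene0.png

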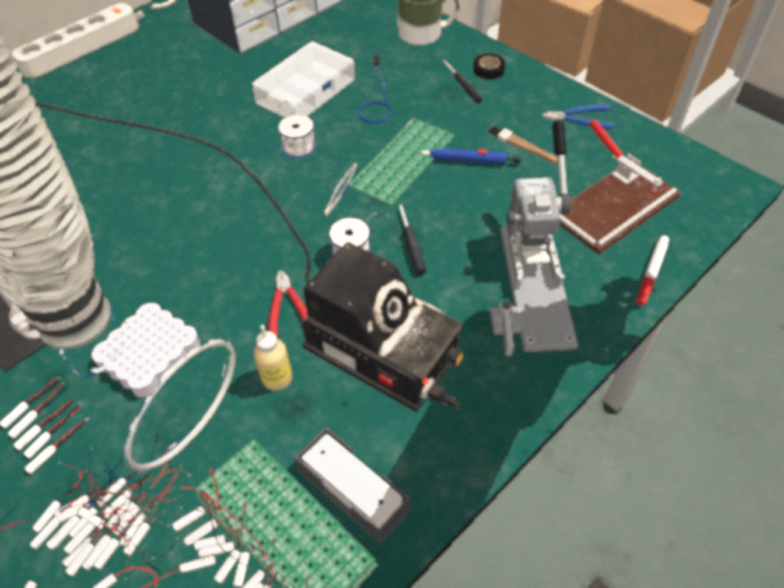

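View pics/top0.png

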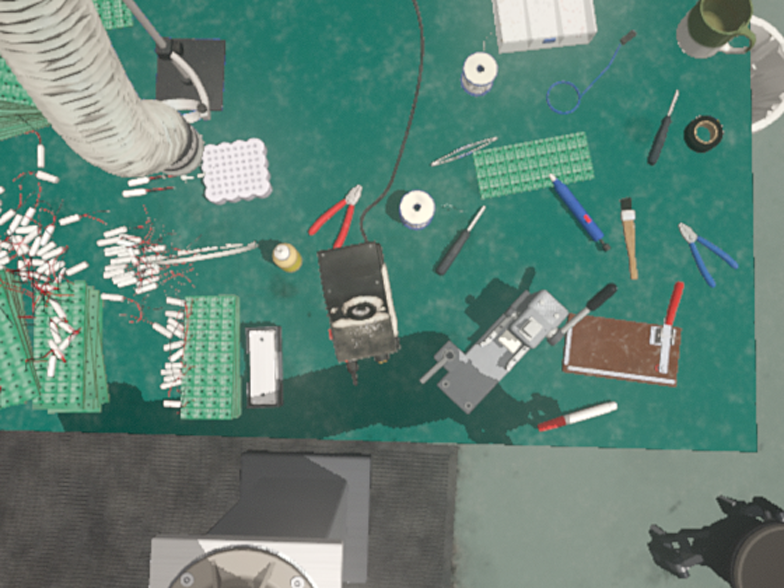

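The scene picture shows the magazine at about (352,480), the station at (380,330) and the press at (540,260), with its mouth toward the camera. In the top picture the magazine is at (263,366) and the press runs from (465,390) to (545,305), with the keeper at (435,370). Next I'll build world points from the depth.

```bash
cat > h.py <<'E'
import numpy as np,cv2,pickle
def cloud(f):
    v,u=np.mgrid[0:420,0:560]; z=f["range_z"]
    c=np.stack([(u-f["cx"])/f["fx"]*z,(v-f["cy"])/f["fy"]*z,z],-1)
    return c@np.array(f["orientation"]).T+np.array(f["xyz"])
def ray(f,u,v,z):
    d=np.array(f["orientation"])@np.array([(u-f["cx"])/f["fx"],(v-f["cy"])/f["fy"],1]);o=np.array(f["xyz"])
    return o+d*(z-o[2])/d[2]
def proj(f,p):
    c=(np.array(p)-f["xyz"])@np.array(f["orientation"]);return c[0]/c[2]*f["fx"]+f["cx"],c[1]/c[2]*f["fy"]+f["cy"]
E
python3 - <<'E'
from h import *
for n,boxes in(("top",((150,220,55,85),(290,250,150,100))),("scene",((200,300,100,90),(340,120,90,140)))):
    f=pickle.load(open(n+"0.pkl","rb"));P=cloud(f)
    for i,(x,y,w,h) in enumerate(boxes):
        s=min(800/w,600/h);s=int(s)
        cv2.imwrite(f"pics/{n}c{i}.png",cv2.resize(f["pixels"][y:y+h,x:x+w],None,fx=s,fy=s,interpolation=cv2.INTER_CUBIC));print(n,i,s)
    # bench level check
    Z=P[...,2]; m=(abs(Z)<.02)&(f["range_z"]>0);print("bench",np.median(Z[m]))
    # tray region
    px=f["pixels"].astype(int);white=(px.min(-1)>150)
    m=white&(P[...,2]>.02)&(P[...,2]<.05)
    k,l,st,ce=cv2.connectedComponentsWithStats(m.astype(np.uint8))
    for j in range(1,k):
        if st[j,4]>200:
            q=P[l==j];print(n,st[j],q.mean(0),np.median(q[:,2]),cv2.minAreaRect((q[:,:2]*1000).astype(np.float32)))
E
```

```text
top 0 7
top 1 5
bench 0.001766444983182014
top [ 353    0   73   34 2067] [ 1.03980704 -0.47613431  0.0419952 ] 0.04347720988982029 ((1050.00927734375, -480.4752197265625), (84.99224090576172, 163.7235565185547), 5.553476810455322)
top [331  37  24  28 427] [ 0.95067863 -0.37004432  0.04584569] 0.046718496600545834 ((951.7403564453125, -370.0438232421875), (55.9770393371582, 55.26115036010742), 73.31135559082031)
top [ 144   99   49   45 1762] [0.77273221 0.0414842  0.02756357] 0.027666296746750085 ((773.5779418945312, 42.98030090332031), (98.58878326416016, 109.99134826660156), 10.088763236999512)
top [286 136  25  25 445] [ 0.71173216 -0.26925642  0.0461894 ] 0.04643867724110218 ((711.6390991210938, -269.23028564453125), (55.656185150146484, 56.24321746826172), 69.00849914550781)
top [ 33 214  21  57 473] [0.48174593 0.31785531 0.03900224] 0.04023120577631045 ((477.6335754394531, 315.39178466796875), (129.34471130371094, 47.489830017089844), 1.4291421175003052)
top [471 231  11  35 212] [ 0.49437463 -0.68008645  0.03814594] 0.03773039240363857 ((491.4458312988281, -677.353759765625
[... 921 characters left out ...]
970273] 0.04255374082220481 ((948.840087890625, -370.3661193847656), (59.151771545410156, 57.56499099731445), 4.228788375854492)
scene [235 156  29  22 452] [ 0.70947591 -0.27109448  0.04295171] 0.04351873832580905 ((711.7587890625, -271.6574401855469), (56.932987213134766, 54.784027099609375), 44.6931266784668)
scene [  66  217   75   61 2519] [0.76747674 0.04239907 0.02463087] 0.024702676704959958 ((770.6339721679688, 41.621673583984375), (101.84280395507812, 109.02043914794922), 10.490944862365723)
scene [ 216  310   69   64 1853] [ 0.43958105 -0.02167456  0.03345968] 0.03372709406836161 ((441.6131896972656, -23.96922492980957), (123.24345397949219, 44.32931900024414), 3.6498470306396484)
```

View pics/topc1.png

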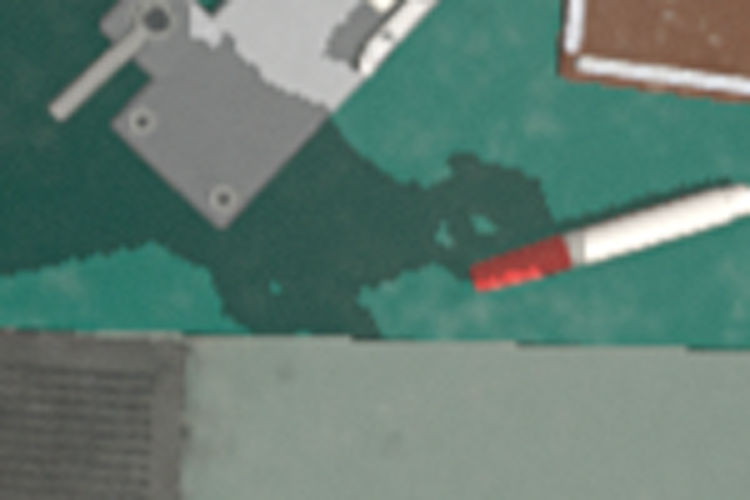

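View pics/scenec1.png

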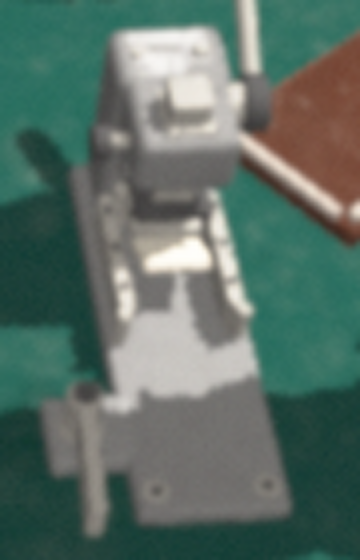

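View pics/topc0.png

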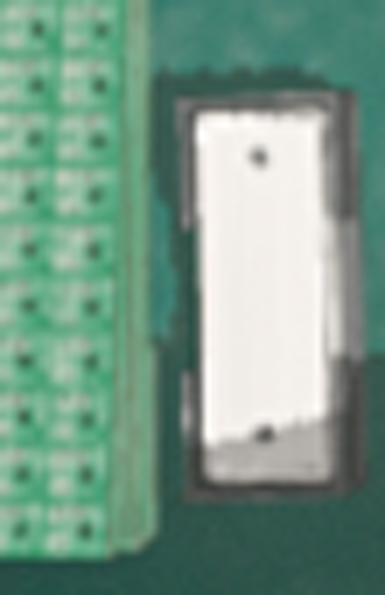

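The plate's corners in topc0 are at (196,112), (325,110), (330,483) and (205,487). In topc1 the bed's front corners are at (112,125) and (223,228), with its right edge running to (330,108), the keeper tip at (57,112) and the hub at (157,18). In scenec1 the front corners are at about (137,515) and (290,508).

```bash
python3 - <<'E'
from h import *
t=pickle.load(open("top0.pkl","rb"));s=pickle.load(open("scene0.pkl","rb"))
T=lambda c,o,k,z:[np.round(ray(t,o[0]+(u+.5)/k-.5,o[1]+(v+.5)/k-.5,z),4) for u,v in c]
S=lambda c,o,k,z:[np.round(ray(s,o[0]+(u+.5)/k-.5,o[1]+(v+.5)/k-.5,z),4) for u,v in c]
p=np.array(T([(196,112),(325,110),(330,483),(205,487)],(150,220),7,.035));print("plate",p,p.mean(0))
print("bed top",T([(112,125),(223,228),(330,108)],(290,250),5,.012))
print("bed scn",S([(137,515),(290,508)],(340,120),4,.012))
print("keeper tip/hub top",T([(57,112)],(290,250),5,.039),T([(157,18)],(290,250),5,.042))
print("keeper tip/hub scn",S([(94,530)],(340,120),4,.039),S([(88,392)],(340,120),4,.042))
for n,f in(("top",t),("scene",s)):
    P=cloud(f);X,Y,Z=P[...,0],P[...,1],P[...,2]
    near=(X>.3)&(X<.7)&(Y<-.25)&(Y>-.62)&(f["range_z"]>0)
    for nm,a,b in(("bed",.006,.017),("head",.1,.116),("plat",.02,.037)):
        m=near&(Z>a)&(Z<b);k,l,st,ce=cv2.connectedComponentsWithStats(m.astype(np.uint8));
        for j in range(1,k):
            if st[j,4]>60:
                q=P[l==j];print(n,nm,st[j],q.mean(0).round(4),np.median(q[:,2]).round(4),cv2.minAreaRect((q[:,:2]*1000).astype(np.float32)))
    m=(X>.4)&(X<.7)&(Y<-.08)&(Y>-.3)&(Z>.06)&(Z<.16);q=P[m];print(n,"station",q.min(0),q.max(0),cv2.minAreaRect((q[:,:2]*1000).astype(np.float32)))
E
```

```text
plate [[ 0.5013  0.003   0.035 ]
 [ 0.5031 -0.0397  0.035 ]
 [ 0.3813 -0.0465  0.035 ]
 [ 0.3789 -0.0056  0.035 ]] [ 0.44115 -0.0222   0.035  ]
bed top [array([ 0.4191, -0.3113,  0.012 ]), array([ 0.3729, -0.3641,  0.012 ]), array([ 0.4299, -0.4132,  0.012 ])]
bed scn [array([ 0.4165, -0.3088,  0.012 ]), array([ 0.369 , -0.3611,  0.012 ])]
keeper tip/hub top [array([ 0.4261, -0.2842,  0.039 ])] [array([ 0.4702, -0.3286,  0.042 ])]
keeper tip/hub scn [array([ 0.4165, -0.2729,  0.039 ])] [array([ 0.4657, -0.328 ,  0.042 ])]
top bed [319 158  20  24  96] [ 0.6675 -0.3464  0.0139] 0.0144 ((670.1234741210938, -347.1288757324219), (18.50761604309082, 67.12503814697266), 58.97643280029297)
top bed [311 181  15  16  72] [ 0.6218 -0.318   0.0143] 0.015 ((624.1631469726562, -319.1897888183594), (17.861328125, 40.6242561340332), 57.76060104370117)
top bed [ 310  207   69   88 1876] [ 0.4519 -0.3754  0.0128] 0.0128 ((488.13763427734375, -397.1537780761719), (107.65787506103516, 223.00006103515625), 46.65827178955078)
top bed [ 401  225   44   46 1530] [ 0.4914 -0.5747  0.0132] 0.0132 ((492.15283
[... 2116 characters left out ...]
406)
scene head [367 127  33  33 743] [ 0.5264 -0.4544  0.1061] 0.1061 ((526.97021484375, -457.25286865234375), (56.17247009277344, 83.4085464477539), 47.18671417236328)
scene plat [362 159  41  45 553] [ 0.5005 -0.4296  0.0308] 0.0317 ((508.1828308105469, -440.8621826171875), (64.67688751220703, 117.30973815917969), 48.557823181152344)
scene plat [356 217  11  36 126] [ 0.4453 -0.3029  0.0309] 0.0333 ((446.9412841796875, -306.17218017578125), (9.883627891540527, 68.75434875488281), 48.96513748168945)
scene station [ 0.45251095 -0.2442631   0.06001998] [ 0.63830543 -0.1120178   0.13881305] ((548.9219970703125, -178.80331420898438), (180.38392639160156, 108.7940673828125), 13.061037063598633)
```

```bash
cat >> h.py <<'E'
PO=np.array([.4845,-.4145]);PSI=np.radians(-41.2)
def topress(P):
    d=P[...,:2]-PO;c,s=np.cos(PSI),np.sin(PSI)
    return np.stack([d[...,0]*c+d[...,1]*s,-d[...,0]*s+d[...,1]*c,P[...,2]],-1)
def toworld(x,y):
    c,s=np.cos(PSI),np.sin(PSI);return PO[0]+x*c-y*s,PO[1]+x*s+y*c
E
python3 - <<'E'
from h import *
for n in("top","scene"):
    f=pickle.load(open(n+"0.pkl","rb"));P=cloud(f);Q=topress(P);X,Y,Z=[Q[...,i] for i in range(3)]
    print(n,"boards edge",[ (round(x,2),P[(abs(P[...,0]-x)<.01)&(P[...,1]>-.02)&(P[...,1]<.1)&(P[...,2]>.037)&(P[...,2]<.05)][:,1].min().round(4)) for x in(.4,.42,.44,.46,.48)])
    b=np.median(Z[(X>-.11)&(X<-.03)&(abs(Y)<.02)]);print("bed z",b)
    for x in np.arange(-.02,.04,.005):
        m=(abs(X-x)<.0025)&(abs(Y)<.014)&(Z<.07)
        if m.sum():print(round(x,3),m.sum(),np.round(np.percentile(Z[m]-b+.012,[10,50,90]),4))
    # cheeks lateral position and bed edges per x-slice
    for x0 in(-.1,-.08,-.05,-.03):
        m=(abs(X-x0)<.01)&(Z-b>-.005)&(Z-b<.006)&(abs(Y)<.045);print("bed y range",x0,np.percentile(Y[m],[1,99]).round(4))
    for a,c in((-.02,-.005),(-.005,.01),(.01,.03)):
        for sg in(1,-1):
            m=(X>a)&(X<c)&(Y*sg>.012)&(Y*sg<.045)&(Z-b>.018)&(Z-b<.027)
            if m.sum()>5:print("cheek",a,sg,m.sum(),np.percentile(Y[m],[5,50,95]).round(4))
    m=(abs(Y)<.03)&(Z-b>-.004)&(Z-b<.004)&(X<-.03);print("bed front",np.percentile(X[m],1))
    for x0 in(.03,.045,.06):
        m=(abs(X-x0)<.008)&(Z>.1)&(Z<.112);print("head y",x0,np.percentile(Y[m],[2,98]).round(4)) if m.sum()>10 else 0
E
```

```text
top boards edge [(0.4, np.float64(-0.019)), (0.42, np.float64(-0.0193)), (0.44, np.float64(-0.0198)), (0.46, np.float64(-0.0197)), (0.48, np.float64(-0.0186))]
bed z 0.012893258019739617
-0.02 27 [0.0092 0.0116 0.0131]
-0.015 24 [0.0107 0.0126 0.0142]
-0.01 26 [0.0095 0.0118 0.0149]
-0.005 27 [0.0091 0.0114 0.0148]
0.0 24 [0.0107 0.0127 0.0145]
0.005 45 [0.0109 0.0131 0.0416]
0.01 32 [0.0179 0.0394 0.0425]
0.015 25 [0.0352 0.0376 0.0391]
0.02 25 [0.0337 0.0365 0.0382]
0.025 30 [0.0316 0.0339 0.0555]
bed y range -0.1 [-0.0341  0.0365]
bed y range -0.08 [-0.035   0.0437]
bed y range -0.05 [-0.0346  0.0429]
bed y range -0.03 [-0.0356  0.035 ]
cheek -0.02 1 19 [0.0234 0.0271 0.0305]
cheek -0.02 -1 22 [-0.0307 -0.0273 -0.0234]
cheek -0.005 1 21 [0.0226 0.0259 0.0291]
cheek -0.005 -1 28 [-0.0306 -0.0267 -0.0182]
cheek 0.01 1 40 [0.0128 0.024  0.0288]
cheek 0.01 -1 40 [-0.0303 -0.0251 -0.0126]
bed front -0.5388007296393929
head y 0.03 [-0.0246  0.0237]
head y 0.045 [-0.0394  0.0395]
head y 0.06 [-0.0449  0.023 ]
scene boards edge [(0.4, np.float64(-0.0008)), (0.42, np.float64(0.0249)), (0.4
[... 305 characters left out ...]
39 [0.0114 0.0134 0.0414]
0.015 44 [0.0112 0.0137 0.039 ]
0.02 42 [0.0117 0.0138 0.0366]
0.025 83 [0.0122 0.054  0.0587]
0.03 95 [0.0292 0.0379 0.0632]
0.035 45 [0.0336 0.0384 0.0608]
bed y range -0.1 [-0.0376  0.0337]
bed y range -0.08 [-0.0374  0.0436]
bed y range -0.05 [-0.0373  0.0363]
bed y range -0.03 [-0.0377  0.0325]
cheek -0.02 1 25 [0.0194 0.0238 0.0267]
cheek -0.02 -1 29 [-0.034  -0.0297 -0.027 ]
cheek -0.005 1 25 [0.0193 0.0223 0.0263]
cheek -0.005 -1 27 [-0.0333 -0.0294 -0.0261]
cheek 0.01 1 34 [0.0181 0.0227 0.0258]
cheek 0.01 -1 55 [-0.0339 -0.0274 -0.0137]
bed front -0.11989517707528966
head y 0.03 [-0.0268  0.0199]
head y 0.045 [-0.0445  0.0201]
head y 0.06 [-0.0479  0.0205]
```

```bash
sed -i 's/PO=np.array.*;PSI/PO=np.array([.4835,-.4155]);PSI/' h.py; cat >> h.py <<'E'
def go(x,y,z,yaw):
    "remaining twist (deg) first, then shifts (cm) in the twisted tool frame"
    from plant import robot
    s=robot.observe();R=np.array(s["eef_rot"]);cur=np.degrees(np.arctan2(R[1,0],R[0,0]))
    tw=(cur-yaw+90)%180-90;a=np.radians(cur-tw);d=np.array([x,y,z])-s["eef_pos"]
    print("t%.2f"%s["time_s"],"pos",np.round(s["eef_pos"],4),"yaw %.2f"%cur,"zax",R[:2,2].round(3),"F",np.round(s["force"],1),"w %.4f"%s["gripper_width"],"gf",s["gripper_force"])
    print("twist %.2f tx %.2f ty %.2f tz %.2f"%(tw,100*(d[0]*np.cos(a)+d[1]*np.sin(a)),100*(d[0]*np.sin(a)-d[1]*np.cos(a)),-100*d[2]))
E
python3 - <<'E'
from h import *
f=pickle.load(open("top0.pkl","rb"));P=cloud(f)
for x in(.42,.43,.44,.45,.46):
    m=(abs(P[...,0]-x)<.005)&(P[...,1]>.003)&(P[...,1]<.03);q=P[m];q=q[q[:,1].argsort()];print(x,[(round(a[1]*1e3),round(a[2]*1e3)) for a in q[::2]])
E
python3 -m handwheel '[{"twist":10.35},{"twist":10.35},{"tx":2,"ty":-5.8},{"tx":2,"ty":-5.8},{"tx":2,"ty":-5.8}]' 0.58
python3 -m handwheel '[{"tx":2,"ty":-5.8},{"tx":2,"ty":-5.8},{"tx":2,"ty":-5.8},{"tx":2,"ty":-5.8},{"tx":2,"ty":-5.8}]'
python3 -c "from h import *;go(.4415,-.0228,.1,3.5)"
```

```text
0.42 [(6, 3), (7, -1), (9, 1), (9, 2), (11, 2), (11, 2), (11, 1), (13, 2), (14, 0), (16, 1), (16, 0), (18, 3), (19, -1), (20, -3), (21, 3), (21, 3), (22, 5), (23, 18), (23, 10), (24, -1), (24, 9), (24, 16), (25, 14), (25, 23), (25, 22), (25, 22), (25, 29), (26, 34), (26, 33), (27, 42), (27, 38), (28, 37), (30, 38), (30, 37)]
0.43 [(7, 2), (7, -1), (9, 4), (9, 1), (12, 2), (12, -1), (14, 2), (15, -1), (16, 3), (16, 1), (18, 4), (19, 2), (21, 3), (21, 3), (23, 5), (24, 19), (24, 18), (24, 9), (24, 9), (24, 17), (25, 25), (25, 15), (25, 39), (25, 31), (25, 21), (26, 38), (26, 20), (27, 41), (28, 39), (30, 40)]
0.44 [(7, 3), (8, 0), (9, 4), (10, 3), (12, 1), (12, 2), (14, 3), (15, 0), (17, 1), (17, 1), (19, 3), (19, 2), (21, 5), (22, -1), (24, 30), (24, 20), (24, 10), (24, 10), (25, 27), (25, -1), (25, 17), (25, 33), (25, 5), (26, 31), (26, 32), (26, 21), (26, 39), (28, 40), (29, 37), (29, 36), (30, 40)]
0.45 [(7, 5), (8, 1), (10, 1), (11, -1), (13, 2), (13, -2), (15, 3), (15, 0), (17, 5), (17, 1), (19, 3), (20, 0), (22, 3), (23, -1), (23, 6), (24, 20), (25, 19), (25, 28), (25, 1), (25, 0), (25, 16), (26, 5), (26, 5), (26, 39), (27, 30), (27, 29), (28, 40), (29, 37)]
0.46 [(10, 4), (11, 1), (12, 5), (13, 1), (15, 4), (15, 2), (16, 0), (18, 2), (18, 0), (20, 2), (20, 0), (21, -2), (22, 5), (22, 2), (24, 32), (25, 3), (25, 13), (25, 0), (25, 18), (26, 8), (26, 34), (26, 24), (26, 7), (26, 14), (26, 32), (27, 40), (27, 31), (27, 37), (28, 43), (29, 39)]
t0.10 pos [ 0.2768 -0.6152  0.2307] yaw 24.22 zax [-0.001  0.001] F [ 0.3 -0.1 -0.1] w 0.0856 gf 0.0
twist 20.72 tx 20.06 ty -58.13 tz 13.07schema error: expected keys tx, ty, tz, twist
schema error: expected keys tx, ty, tz, twist
```

```bash
python3 -m handwheel '[{"tx":0,"ty":0,"tz":0,"twist":10.35},{"tx":0,"ty":0,"tz":0,"twist":10.35},{"tx":2,"ty":-5.8,"tz":0,"twist":0},{"tx":2,"ty":-5.8,"tz":0,"twist":0},{"tx":2,"ty":-5.8,"tz":0,"twist":0}]' 0.6
python3 -m handwheel '[{"tx":2,"ty":-5.8,"tz":0,"twist":0},{"tx":2,"ty":-5.8,"tz":0,"twist":0},{"tx":2,"ty":-5.8,"tz":0,"twist":0},{"tx":2,"ty":-5.8,"tz":0,"twist":0},{"tx":2,"ty":-5.8,"tz":0,"twist":0}]'
python3 -c "from h import *;go(.4415,-.0228,.1,3.5)"
```

```text
time_s: 0.72
eef_pos: [0.3263, -0.4361, 0.231]
eef_rot: [[0.998, 0.061, -0.0], [0.061, -0.998, 0.0], [-0.0, -0.0, -1.0]]
force: [1.0, 0.7, 0.5]
gripper_width: 0.0511
gripper_force: 0.0
time_s: 1.35
eef_pos: [0.4082, -0.1407, 0.2314]
eef_rot: [[0.998, 0.061, 0.0], [0.061, -0.998, -0.0], [0.0, 0.0, -1.0]]
force: [2.5, -0.9, 1.2]
gripper_width: 0.0509
gripper_force: 0.0
t1.35 pos [ 0.4082 -0.1407  0.2314] yaw 3.51 zax [ 0. -0.] F [ 2.5 -0.9  1.2] w 0.0509 gf 0.0
twist 0.01 tx 4.04 ty -11.56 tz 13.14
```

```bash
python3 -m handwheel '[{"tx":2,"ty":-5.8,"tz":0,"twist":0},{"tx":2,"ty":-5.7,"tz":0,"twist":0},{"tx":0,"ty":0,"tz":5.5,"twist":0},{"tx":0,"ty":0,"tz":5.5,"twist":0},{"tx":0,"ty":0,"tz":0,"twist":0}]'
python3 - <<'E'
from h import *
from plant import robot
go(.4415,-.0228,.028,3.5)
for n in("scene","top"):
    f=robot.grab_frame(n); pickle.dump(f,open(n+"1.pkl","wb"))
    x,y=[int(v) for v in proj(f,[.4415,-.0228,.06])]
    c=f["pixels"][max(0,y-50):y+50,max(0,x-65):x+65]
    cv2.imwrite(f"pics/{n}1.png",cv2.resize(c,None,fx=4,fy=4,interpolation=cv2.INTER_CUBIC))
a,b=cv2.imread("pics/scene1.png"),cv2.imread("pics/top1.png")
h=max(a.shape[0],b.shape[0]);im=np.zeros((h,a.shape[1]+b.shape[1],3),np.uint8);im[:a.shape[0],:a.shape[1]]=a;im[:b.shape[0],a.shape[1]:]=b
cv2.imwrite("pics/both1.png",cv2.resize(im,None,fx=.75,fy=.75))
E
```

```text
time_s: 1.98
eef_pos: [0.4384, -0.0252, 0.1188]
eef_rot: [[0.998, 0.062, -0.007], [0.062, -0.998, 0.001], [-0.007, -0.001, -1.0]]
force: [-0.2, 0.5, 0.4]
gripper_width: 0.0513
gripper_force: 0.0
t1.98 pos [ 0.4384 -0.0252  0.1188] yaw 3.56 zax [-0.007  0.001] F [-0.2  0.5  0.4] w 0.0513 gf 0.0
twist 0.06 tx 0.32 ty -0.22 tz 9.08
```

View pics/both1.png

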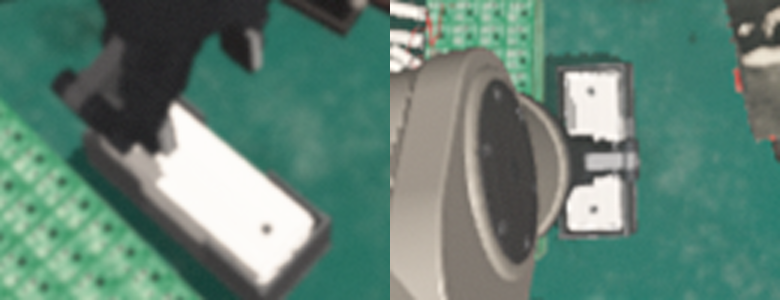

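The left finger in the scene view (about (155,160)) and the right finger in the top view (610,160) line up with the notches. Now I'll lower and grip.

```bash
python3 -m handwheel '[{"tx":0.3,"ty":-0.2,"tz":3,"twist":0},{"tx":0,"ty":0,"tz":3,"twist":0},{"tx":0,"ty":0,"tz":2,"twist":0},{"tx":0,"ty":0,"tz":0,"twist":0}]'
python3 -c "from h import *;go(.4415,-.0228,.028,3.5)"
```

```text
time_s: 2.58
eef_pos: [0.4447, -0.0234, 0.0424]
eef_rot: [[0.998, 0.061, 0.001], [0.061, -0.998, -0.0], [0.001, 0.0, -1.0]]
force: [-0.6, 0.7, 0.5]
gripper_width: 0.0512
gripper_force: 0.0
t2.58 pos [ 0.4447 -0.0234  0.0424] yaw 3.49 zax [ 0.001 -0.   ] F [-0.6  0.7  0.5] w 0.0512 gf 0.0
twist -0.01 tx -0.32 ty -0.08 tz 1.44
```

```bash
python3 -m handwheel '[{"tx":-0.3,"ty":-0.1,"tz":0.7,"twist":0},{"tx":0,"ty":0,"tz":0.55,"twist":0},{"tx":0,"ty":0,"tz":0,"twist":0}]'
python3 -m handwheel '[{"tx":0,"ty":0,"tz":0,"twist":0},{"tx":0,"ty":0,"tz":0,"twist":0},{"tx":0,"ty":0,"tz":0,"twist":0}]' 0.3
python3 -m handwheel '[{"tx":0,"ty":0,"tz":-0.5,"twist":0},{"tx":0,"ty":0,"tz":-1.5,"twist":0},{"tx":0,"ty":0,"tz":-4,"twist":0},{"tx":0,"ty":0,"tz":-5,"twist":0},{"tx":0,"ty":0,"tz":-4,"twist":0}]'
python3 -c "from h import *;x,y=toworld(-.08,0);go(x,y,.1,-41.2)"
```

```text
time_s: 2.95
eef_pos: [0.4409, -0.0224, 0.029]
eef_rot: [[0.998, 0.061, 0.0], [0.061, -0.998, -0.0], [0.0, 0.0, -1.0]]
force: [0.3, 0.4, -0.1]
gripper_width: 0.0513
gripper_force: 0.0
time_s: 3.32
eef_pos: [0.441, -0.0223, 0.0294]
eef_rot: [[0.998, 0.061, 0.0], [0.061, -0.998, -0.0], [0.0, 0.0, -1.0]]
force: [-4.0, 0.2, 13.5]
gripper_width: 0.0378
gripper_force: 58.5
time_s: 3.95
eef_pos: [0.4408, -0.0222, 0.1817]
eef_rot: [[0.998, 0.062, 0.002], [0.062, -0.998, 0.0], [0.002, -0.0, -1.0]]
force: [0.9, -1.0, -1.3]
gripper_width: 0.0375
gripper_force: 60.6
t3.95 pos [ 0.4408 -0.0222  0.1817] yaw 3.53 zax [0.002 0.   ] F [ 0.9 -1.  -1.3] w 0.0375 gf 60.56004524230957
twist 44.73 tx 21.12 ty 26.78 tz 8.17
```

```bash
python3 - <<'E'
from h import *
from plant import robot
f=robot.grab_frame("scene");P=cloud(f)
x,y=[int(v) for v in proj(f,[.4415,-.0228,.1])]
c=f["pixels"][max(0,y-75):y+75,max(0,x-100):x+100]
cv2.imwrite("pics/g1.png",cv2.resize(c,None,fx=4,fy=4,interpolation=cv2.INTER_CUBIC))
px=f["pixels"].astype(int)
for nm,a,b in(("stack",.015,.05),("held",.14,.2)):
    m=(abs(P[...,0]-.4415)<.07)&(abs(P[...,1]+.0228)<.022)&(P[...,2]>a)&(P[...,2]<b)&(px.min(-1)>120);print(nm,m.sum(),np.percentile(P[m][:,2],[5,50,95]) if m.sum() else 0)
E
```

```text
stack 1839 [0.02347208 0.02582124 0.02852948]
held 1464 [0.18328283 0.18584718 0.18769075]
```

View pics/g1.png

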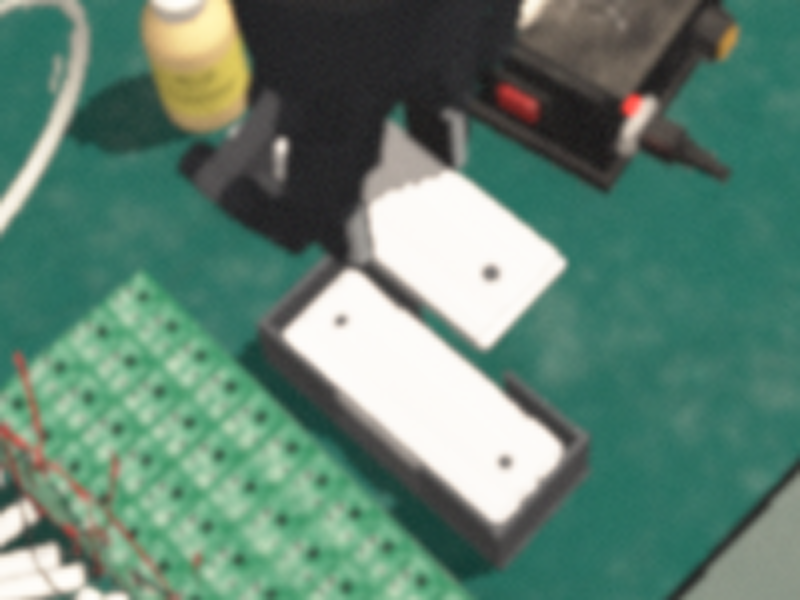

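Exactly one plate is held, level, with its near corner at (487,345). The stack left in the magazine is flat. Carrying it to the press now.

```bash
python3 -m handwheel '[{"tx":0,"ty":0,"tz":0,"twist":8.95},{"tx":0,"ty":0,"tz":0,"twist":8.95},{"tx":0,"ty":0,"tz":0,"twist":8.95},{"tx":0,"ty":0,"tz":0,"twist":8.95},{"tx":0,"ty":0,"tz":0,"twist":8.95}]'
python3 -m handwheel '[{"tx":3,"ty":3.9,"tz":0,"twist":0},{"tx":3.6,"ty":4.6,"tz":0,"twist":0},{"tx":3.6,"ty":4.6,"tz":0,"twist":0},{"tx":3.6,"ty":4.6,"tz":0,"twist":0},{"tx":3.6,"ty":4.6,"tz":0,"twist":0}]'
python3 -m handwheel '[{"tx":3.5,"ty":4.5,"tz":0,"twist":0},{"tx":0,"ty":0,"tz":4,"twist":0},{"tx":0,"ty":0,"tz":4,"twist":0},{"tx":0,"ty":0,"tz":3,"twist":0},{"tx":0,"ty":0,"tz":0,"twist":0}]'
python3 -c "from h import *;x,y=toworld(-.08,0);go(x,y,.06,-41.2)"
```

```text
time_s: 4.62
eef_pos: [0.4407, -0.0222, 0.1795]
eef_rot: [[0.749, -0.663, 0.0], [-0.663, -0.749, 0.0], [0.0, -0.0, -1.0]]
force: [0.6, 0.3, -1.1]
gripper_width: 0.0373
gripper_force: 60.6
time_s: 5.25
eef_pos: [0.4244, -0.3065, 0.1797]
eef_rot: [[0.752, -0.659, 0.001], [-0.659, -0.752, 0.0], [0.001, -0.001, -1.0]]
force: [0.4, 0.2, -0.8]
gripper_width: 0.0376
gripper_force: 60.6
time_s: 5.88
eef_pos: [0.4203, -0.3607, 0.0677]
eef_rot: [[0.752, -0.659, -0.003], [-0.659, -0.752, 0.002], [-0.004, -0.0, -1.0]]
force: [1.0, -0.2, -1.3]
gripper_width: 0.0377
gripper_force: 60.6
t5.88 pos [ 0.4203 -0.3607  0.0677] yaw -41.23 zax [-0.003  0.002] F [ 1.  -0.2 -1.3] w 0.0377 gf 60.57706117630005
twist -0.03 tx 0.36 ty -0.04 tz 0.77
```

```bash
python3 -m handwheel '[{"tx":-0.4,"ty":0,"tz":2,"twist":0},{"tx":0,"ty":0,"tz":2,"twist":0},{"tx":0,"ty":0,"tz":0.7,"twist":0},{"tx":0,"ty":0,"tz":0,"twist":0}]'
cat > look.py <<'E'
from h import *
from plant import robot
import sys
x,y=toworld(float(sys.argv[1]),0);go(x,y,.017,-41.2)
for n in("scene","top"):
    f=robot.grab_frame(n);pickle.dump(f,open(n+sys.argv[2]+".pkl","wb"));P=cloud(f);Q=topress(P);f0=pickle.load(open(n+"0.pkl","rb"));Q0=topress(cloud(f0))
    px=f["pixels"].astype(int)
    for a,c in((-.02,-.005),(-.005,.01)):
        ys=[np.median(Q0[...,1][(Q0[...,0]>a)&(Q0[...,0]<c)&(Q0[...,1]*sg>.012)&(Q0[...,1]*sg<.045)&(Q0[...,2]>.028)&(Q0[...,2]<.042)]) for sg in(1,-1)];print(n,"channel mid",np.mean(ys).round(4))
    m=(abs(Q[...,1])<.028)&(Q[...,2]>.016)&(Q[...,2]<.03)&(Q[...,0]<-.01)&(Q[...,0]>-.16)
    for x0 in np.arange(-.15,0,.015):
        k=m&(abs(Q[...,0]-x0)<.0075)
        if k.sum()>20:print(n,round(x0,3),k.sum(),np.percentile(Q[...,1][k],[2,98]).round(4),np.median(Q[...,2][k]).round(4))
    k=m&(abs(Q[...,1])<.01);print("x ends",np.percentile(Q[...,0][k],[1,99]).round(4))
E
python3 look.py -.08 2
```

```text
time_s: 6.38
eef_pos: [0.4188, -0.3593, 0.0228]
eef_rot: [[0.752, -0.659, 0.001], [-0.659, -0.752, -0.0], [0.001, -0.0, -1.0]]
force: [1.0, 1.0, -1.2]
gripper_width: 0.0374
gripper_force: 60.6
t6.38 pos [ 0.4188 -0.3593  0.0228] yaw -41.23 zax [ 0.001 -0.   ] F [ 1.   1.  -1.2] w 0.0374 gf 60.57881712913513
twist -0.03 tx 0.58 ty -0.03 tz 0.58
scene channel mid -0.0016
scene channel mid -0.0017
scene -0.15 66 [-0.0192  0.0175] 0.0247
scene -0.135 165 [-0.0202  0.0183] 0.0267
scene -0.12 158 [-0.0205  0.0184] 0.0264
scene -0.105 152 [-0.0202  0.0187] 0.0266
scene -0.09 139 [-0.0237  0.0245] 0.0267
scene -0.075 102 [-0.02    0.0094] 0.0265
scene -0.06 67 [-0.0202  0.0036] 0.0265
x ends [-0.1466 -0.059 ]
top channel mid 0.0013
top channel mid 0.0016Traceback (most recent call last):
  File "look.py", line 14, in <module>
    k=m&(abs(Q[...,1])<.01);print("x ends",np.percentile(Q[...,0][k],[1,99]).round(4))
                                           ~~~~~~~~~~~~~^^^^^^^^^^^^^^^^^^^^
    return _quantile_unchecked(
        a, q, axis, out, overwrite_input, method, keepdims, weights)
    return _ureduce(a,
                    func=_quantile_ureduce_func,
    ...<5 lines>...
                    overwrite_input=overwrite_input,
                    method=method)
    r = func(a, **kwargs)
    result = _quantile(arr,
                       quantiles=q,
    ...<2 lines>...
                       out=out,
                       weights=wgt)
    slices_having_nans = np.isnan(arr[-1, ...])
                                  ~~~^^^^^^^^^
IndexError: index -1 is out of bounds for axis 0 with size 0
```

```bash
python3 -m handwheel '[{"tx":0,"ty":0.05,"tz":0.75,"twist":0},{"tx":1,"ty":0,"tz":0,"twist":0},{"tx":1,"ty":0,"tz":0,"twist":0},{"tx":1.3,"ty":0,"tz":0,"twist":0},{"tx":1.3,"ty":0,"tz":0,"twist":0}]'
python3 -m handwheel '[{"tx":0,"ty":0,"tz":0,"twist":0},{"tx":0,"ty":0,"tz":0.1,"twist":0}]'
python3 -c "from h import *;x,y=toworld(-.04,0);go(x,y,.0145,-41.2)"
```

```text
time_s: 7.1
eef_pos: [0.4523, -0.3895, 0.0145]
eef_rot: [[0.752, -0.659, -0.001], [-0.659, -0.752, 0.001], [-0.002, 0.0, -1.0]]
force: [-6.2, 4.9, 12.4]
gripper_width: 0.0378
gripper_force: 62.2
time_s: 7.35
eef_pos: [0.4536, -0.3906, 0.0144]
eef_rot: [[0.752, -0.659, 0.002], [-0.659, -0.752, -0.002], [0.003, -0.0, -1.0]]
force: [-0.7, 1.1, 27.8]
gripper_width: 0.0375
gripper_force: 63.9
t7.35 pos [ 0.4536 -0.3906  0.0144] yaw -41.24 zax [ 0.002 -0.002] F [-0.7  1.1 27.8] w 0.0375 gf 63.90275716781616
twist -0.04 tx -0.11 ty -0.09 tz -0.01
```

```bash
python3 -m handwheel '[{"tx":0,"ty":0,"tz":-0.15,"twist":0},{"tx":0,"ty":0,"tz":0,"twist":0},{"tx":0,"ty":0,"tz":0,"twist":0}]' 0.58
python3 -m handwheel '[{"tx":0,"ty":0,"tz":-3,"twist":0},{"tx":0,"ty":0,"tz":-1,"twist":0},{"tx":-4,"ty":0,"tz":0,"twist":0},{"tx":-4.2,"ty":0,"tz":0,"twist":0},{"tx":0,"ty":0,"tz":0,"twist":0}]' 
python3 -m handwheel '[{"tx":0,"ty":0,"tz":1.5,"twist":0},{"tx":0,"ty":0,"tz":0,"twist":0},{"tx":0,"ty":0,"tz":0,"twist":0}]' 0
python3 - <<'E'
from h import *
x,y=toworld(-.12,0);go(x,y,.016,-41.2)
from plant import robot
f=robot.grab_frame("scene");P=cloud(f)
x,y=[int(v) for v in proj(f,[.44,-.38,.02])]
c=f["pixels"][max(0,y-75):y+75,max(0,x-100):x+100]
cv2.imwrite("pics/p1.png",cv2.resize(c,None,fx=4,fy=4,interpolation=cv2.INTER_CUBIC))
E
```

```text
time_s: 7.72
eef_pos: [0.4524, -0.3895, 0.0146]
eef_rot: [[0.752, -0.659, -0.0], [-0.659, -0.752, 0.0], [-0.0, -0.0, -1.0]]
force: [0.5, 0.6, -1.2]
gripper_width: 0.0495
gripper_force: 0.0
time_s: 8.35
eef_pos: [0.3885, -0.3339, 0.0545]
eef_rot: [[0.752, -0.659, -0.002], [-0.659, -0.752, 0.001], [-0.002, 0.0, -1.0]]
force: [0.3, -1.2, 1.0]
gripper_width: 0.0497
gripper_force: 0.0
time_s: 8.72
eef_pos: [0.3912, -0.3358, 0.0393]
eef_rot: [[0.752, -0.659, -0.001], [-0.659, -0.752, 0.0], [-0.001, 0.0, -1.0]]
force: [-0.1, -0.3, 0.1]
gripper_width: 0.0003
gripper_force: 0.0
t8.72 pos [ 0.3912 -0.3358  0.0393] yaw -41.23 zax [-0.001  0.   ] F [-0.1 -0.3  0.1] w 0.0003 gf 0.0
twist -0.03 tx 0.20 ty -0.09 tz 2.33
```

View pics/p1.png

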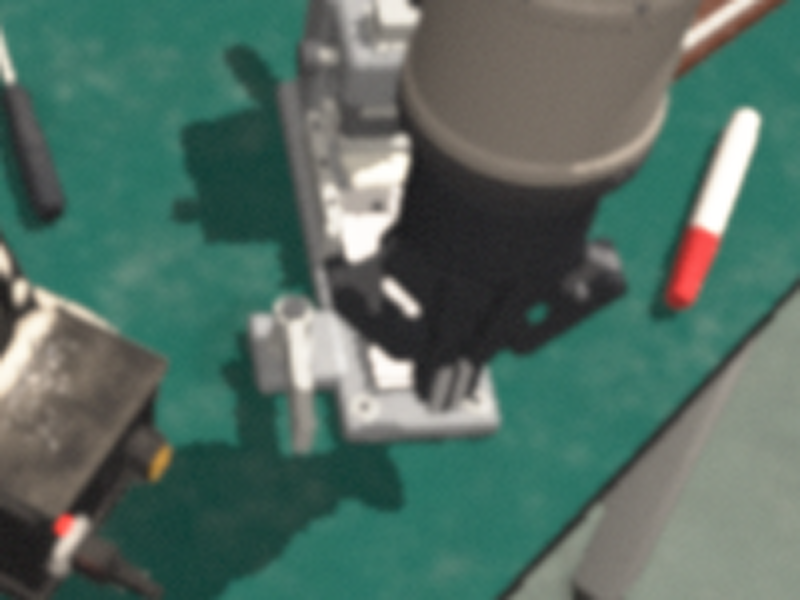

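The plate lies in the channel mouth with its rear end near (390,375), and the closed fingers stand behind it at (455,385). Now I'll lower and push.

```bash
python3 -m handwheel '[{"tx":0,"ty":0,"tz":1.3,"twist":0},{"tx":0,"ty":0,"tz":1.0,"twist":0},{"tx":1,"ty":0,"tz":0,"twist":0},{"tx":1,"ty":0,"tz":0,"twist":0},{"tx":1,"ty":0,"tz":0,"twist":0}]'
python3 -m handwheel '[{"tx":0.8,"ty":0,"tz":0,"twist":0},{"tx":0.6,"ty":0,"tz":0,"twist":0},{"tx":0,"ty":0,"tz":0,"twist":0}]'
python3 -c "from h import *;x,y=toworld(-.071,0);go(x,y,.016,-41.2)"
```

```text
time_s: 9.4
eef_pos: [0.4144, -0.3562, 0.0171]
eef_rot: [[0.752, -0.659, 0.0], [-0.659, -0.752, -0.0], [0.001, -0.0, -1.0]]
force: [-1.4, 0.5, 0.6]
gripper_width: -0.0001
gripper_force: 0.3
time_s: 9.78
eef_pos: [0.4244, -0.3649, 0.0169]
eef_rot: [[0.752, -0.659, 0.0], [-0.659, -0.752, -0.0], [0.0, -0.0, -1.0]]
force: [-0.2, 0.0, -0.8]
gripper_width: 0.0001
gripper_force: 0.0
t9.78 pos [ 0.4244 -0.3649  0.0169] yaw -41.23 zax [ 0. -0.] F [-0.2  0.  -0.8] w 0.0001 gf 0.0
twist -0.03 tx 0.68 ty -0.09 tz 0.09
```

```bash
python3 -m handwheel '[{"tx":0.4,"ty":0,"tz":0,"twist":0},{"tx":0.3,"ty":0,"tz":0,"twist":0},{"tx":0,"ty":0,"tz":0,"twist":0}]'
python3 -m handwheel '[{"tx":0.15,"ty":0,"tz":0,"twist":0},{"tx":0,"ty":0,"tz":0,"twist":0}]'
python3 -m handwheel '[{"tx":0.15,"ty":0,"tz":0,"twist":0},{"tx":0,"ty":0,"tz":0,"twist":0}]'
python3 -c "from h import *;x,y=toworld(-.071,0);go(x,y,.016,-41.2)"
```

```text
time_s: 10.15
eef_pos: [0.4294, -0.3693, 0.0168]
eef_rot: [[0.752, -0.659, 0.0], [-0.659, -0.752, 0.0], [0.0, -0.0, -1.0]]
force: [0.1, 0.2, 0.1]
gripper_width: -0.0
gripper_force: 0.3
time_s: 10.4
eef_pos: [0.4297, -0.3696, 0.0166]
eef_rot: [[0.752, -0.659, -0.001], [-0.659, -0.752, 0.001], [-0.002, 0.0, -1.0]]
force: [-4.4, 3.6, 3.8]
gripper_width: -0.0001
gripper_force: 3.5
time_s: 10.65
eef_pos: [0.43, -0.3698, 0.0164]
eef_rot: [[0.752, -0.659, -0.003], [-0.659, -0.752, 0.003], [-0.004, 0.0, -1.0]]
force: [-8.8, 8.4, 9.1]
gripper_width: 0.0004
gripper_force: 7.7
t10.65 pos [ 0.43   -0.3698  0.0164] yaw -41.22 zax [-0.003  0.003] F [-8.8  8.4  9.1] w 0.0004 gf 7.6566363126039505
twist -0.02 tx -0.06 ty -0.09 tz 0.04
```

Stopped hard at press x = -0.0704, so the first plate is home. Going back for the second.

```bash
python3 -m handwheel '[{"tx":-0.4,"ty":0,"tz":0,"twist":0},{"tx":-1.5,"ty":0,"tz":0,"twist":0},{"tx":0,"ty":0,"tz":-5.5,"twist":0},{"tx":0,"ty":0,"tz":-5.5,"twist":0},{"tx":0,"ty":0,"tz":-5.5,"twist":0}]' 0
python3 -m handwheel '[{"tx":0,"ty":0,"tz":0,"twist":-8.95},{"tx":0,"ty":0,"tz":0,"twist":-8.95},{"tx":0,"ty":0,"tz":0,"twist":-8.95},{"tx":0,"ty":0,"tz":0,"twist":-8.95},{"tx":0,"ty":0,"tz":0,"twist":-8.95}]' 0.6
python3 - <<'E'
from h import *
from plant import robot
go(.441,-.0223,.021,3.5)
f=robot.grab_frame("top");pickle.dump(f,open("top3.pkl","wb"));P=cloud(f);Q=topress(P);X,Y,Z=[Q[...,i] for i in range(3)]
b=.0129
for x in np.arange(-.09,.03,.005):
    m=(abs(X-x)<.0025)&(abs(Y-.001)<.012)&(Z<.07)
    if m.sum():print(round(x,3),m.sum(),np.round(np.percentile(Z[m]-b+.012,[10,50,90]),4))
E
```

```text
time_s: 11.28
eef_pos: [0.4165, -0.3582, 0.1835]
eef_rot: [[0.752, -0.659, 0.0], [-0.659, -0.752, 0.0], [0.0, -0.0, -1.0]]
force: [0.7, -0.6, 0.6]
gripper_width: 0.0001
gripper_force: 0.0
time_s: 11.9
eef_pos: [0.4166, -0.3583, 0.1817]
eef_rot: [[0.998, 0.067, -0.0], [0.067, -0.998, -0.0], [-0.0, 0.0, -1.0]]
force: [-0.2, -0.0, 0.5]
gripper_width: 0.0511
gripper_force: 0.0
t11.90 pos [ 0.4166 -0.3583  0.1817] yaw 3.81 zax [-0. -0.] F [-0.2 -0.   0.5] w 0.0511 gf 0.0
twist 0.31 tx 4.48 ty -33.39 tz 16.07
-0.09 13 [0.0106 0.0126 0.014 ]
-0.085 13 [0.0104 0.0122 0.0141]
-0.08 12 [0.0104 0.0121 0.0136]
-0.075 12 [0.0104 0.0118 0.0137]
-0.07 11 [0.0103 0.0115 0.0127]
-0.065 13 [0.0095 0.0117 0.0131]
-0.06 13 [0.0131 0.0164 0.0198]
-0.055 13 [0.0184 0.0191 0.0211]
-0.05 14 [0.0194 0.021  0.0224]
-0.045 15 [0.0188 0.0223 0.0244]
-0.04 15 [0.0176 0.0202 0.0221]
-0.035 14 [0.0181 0.02   0.0226]
-0.03 12 [0.0186 0.0197 0.0226]
-0.025 13 [0.019  0.0203 0.0225]
-0.02 15 [0.0186 0.0214 0.0239]
-0.015 15 [0.0175 0.0209 0.0214]
-0.01 15 [0.018  0.0199 0.0226]
-0.005 16 [0.018  0.0194 0.0219]
0.0 16 [0.0173 0.0193 0.022 ]
0.005 28 [0.0188 0.0216 0.0424]
0.01 13 [0.0389 0.0404 0.0425]
0.015 16 [0.0358 0.0385 0.0406]
0.02 18 [0.0334 0.0349 0.0364]
0.025 21 [0.0301 0.0337 0.0559]
```

Plate 1 is at z = 20 mm with its rear edge at -0.060, and the foot hasn't moved.

```bash
python3 -m handwheel '[{"tx":0.75,"ty":-5.55,"tz":0,"twist":0.3},{"tx":0.75,"ty":-5.55,"tz":0,"twist":0},{"tx":0.75,"ty":-5.55,"tz":0,"twist":0},{"tx":0.75,"ty":-5.55,"tz":0,"twist":0},{"tx":0.75,"ty":-5.55,"tz":0,"twist":0}]'
python3 -m handwheel '[{"tx":0.75,"ty":-5.55,"tz":0,"twist":0},{"tx":0,"ty":0,"tz":5,"twist":0},{"tx":0,"ty":0,"tz":5,"twist":0},{"tx":0,"ty":0,"tz":0,"twist":0},{"tx":0,"ty":0,"tz":0,"twist":0}]'
python3 -c "from h import *;go(.441,-.0223,.021,3.5)"
```

```text
time_s: 12.58
eef_pos: [0.4381, -0.0778, 0.1819]
eef_rot: [[0.999, 0.053, 0.001], [0.053, -0.999, -0.0], [0.001, 0.0, -1.0]]
force: [1.5, 1.1, -0.1]
gripper_width: 0.051
gripper_force: 0.0
time_s: 13.2
eef_pos: [0.4437, -0.0238, 0.0832]
eef_rot: [[0.998, 0.055, 0.001], [0.055, -0.998, -0.0], [0.001, 0.0, -1.0]]
force: [0.1, 0.9, 0.4]
gripper_width: 0.0512
gripper_force: 0.0
t13.20 pos [ 0.4437 -0.0238  0.0832] yaw 3.15 zax [ 0.001 -0.   ] F [0.1 0.9 0.4] w 0.0512 gf 0.0
twist -0.35 tx -0.26 ty -0.16 tz 6.22
```

```bash
python3 -m handwheel '[{"tx":-0.25,"ty":-0.15,"tz":2,"twist":-0.35},{"tx":0,"ty":0,"tz":2,"twist":0},{"tx":0,"ty":0,"tz":1.4,"twist":0},{"tx":0,"ty":0,"tz":0.6,"twist":0},{"tx":0,"ty":0,"tz":0,"twist":0}]'
python3 -c "from h import *;go(.441,-.0223,.021,3.5)"
```

```text
time_s: 13.82
eef_pos: [0.4409, -0.0224, 0.0222]
eef_rot: [[0.998, 0.062, 0.0], [0.062, -0.998, -0.0], [0.0, 0.0, -1.0]]
force: [0.6, 0.3, -0.4]
gripper_width: 0.0515
gripper_force: 0.0
t13.82 pos [ 0.4409 -0.0224  0.0222] yaw 3.56 zax [ 0. -0.] F [ 0.6  0.3 -0.4] w 0.0515 gf 0.0
twist 0.06 tx 0.01 ty -0.01 tz 0.12
```

```bash
python3 -m handwheel '[{"tx":0,"ty":0,"tz":0.06,"twist":0},{"tx":0,"ty":0,"tz":0,"twist":0},{"tx":0,"ty":0,"tz":0,"twist":0},{"tx":0,"ty":0,"tz":0,"twist":0}]' 0.3
python3 -m handwheel '[{"tx":0,"ty":0,"tz":-0.5,"twist":0},{"tx":0,"ty":0,"tz":-1.5,"twist":0},{"tx":0,"ty":0,"tz":-4,"twist":0},{"tx":0,"ty":0,"tz":-5,"twist":0},{"tx":0,"ty":0,"tz":-5,"twist":0}]'
python3 - <<'E'
from h import *
from plant import robot
x,y=toworld(-.08,0);go(x,y,.06,-41.2)
z=robot.observe()["eef_pos"][2]
f=robot.grab_frame("scene");P=cloud(f);px=f["pixels"].astype(int)
for nm,a,b in(("stack",.01,.05),("held",z-.03,z+.03)):
    m=(abs(P[...,0]-.4415)<.07)&(abs(P[...,1]+.0228)<.022)&(P[...,2]>a)&(P[...,2]<b)&(px.min(-1)>120);q=P[m]
    print(nm,m.sum(),np.percentile(q[:,2],[5,50,95]),np.polyfit(q[:,0],q[:,2],1),cv2.minAreaRect((q[:,:2]*1000).astype(np.float32)))
E
```

```text
time_s: 14.32
eef_pos: [0.4411, -0.0223, 0.0223]
eef_rot: [[0.998, 0.062, 0.001], [0.062, -0.998, -0.0], [0.001, 0.0, -1.0]]
force: [-6.0, -0.0, 19.7]
gripper_width: 0.0371
gripper_force: 57.8
time_s: 14.95
eef_pos: [0.4402, -0.0222, 0.1838]
eef_rot: [[0.998, 0.063, 0.0], [0.063, -0.998, 0.0], [0.0, -0.0, -1.0]]
force: [0.7, -1.6, -1.0]
gripper_width: 0.0371
gripper_force: 60.5
t14.95 pos [ 0.4402 -0.0222  0.1838] yaw 3.59 zax [0. 0.] F [ 0.7 -1.6 -1. ] w 0.0371 gf 60.497857332229614
twist 44.79 tx 21.17 ty 26.74 tz 12.38
stack 1789 [0.01523898 0.01785602 0.02048215] [-0.02228817  0.02790108] ((438.27447509765625, -22.739242553710938), (129.19679260253906, 43.90639114379883), 0.09136316180229187)
held 1520 [0.1845682  0.18697818 0.18887663] [0.01898416 0.17926236] ((429.0908508300781, -22.835412979125977), (43.90105438232422, 105.19538116455078), 89.9708480834961)
```

```bash
python3 -m handwheel '[{"tx":0,"ty":0,"tz":0,"twist":8.96},{"tx":0,"ty":0,"tz":0,"twist":8.96},{"tx":0,"ty":0,"tz":0,"twist":8.96},{"tx":0,"ty":0,"tz":0,"twist":8.96},{"tx":0,"ty":0,"tz":0,"twist":8.96}]'
python3 -m handwheel '[{"tx":3,"ty":3.9,"tz":0,"twist":0},{"tx":3.6,"ty":4.6,"tz":0,"twist":0},{"tx":3.6,"ty":4.6,"tz":0,"twist":0},{"tx":3.6,"ty":4.6,"tz":0,"twist":0},{"tx":3.6,"ty":4.6,"tz":0,"twist":0}]'
python3 -m handwheel '[{"tx":3.3,"ty":4.5,"tz":0,"twist":0},{"tx":0,"ty":0,"tz":5,"twist":0},{"tx":0,"ty":0,"tz":4,"twist":0},{"tx":0,"ty":0,"tz":3,"twist":0},{"tx":0,"ty":0,"tz":0,"twist":0}]'
python3 -c "from h import *;x,y=toworld(-.085,-.001);go(x,y,.029,-41.2)"
```

```text
time_s: 15.62
eef_pos: [0.4405, -0.0222, 0.1821]
eef_rot: [[0.749, -0.663, 0.001], [-0.663, -0.749, 0.0], [0.0, -0.001, -1.0]]
force: [0.9, -0.4, -1.2]
gripper_width: 0.0371
gripper_force: 60.5
time_s: 16.25
eef_pos: [0.4242, -0.3064, 0.1824]
eef_rot: [[0.752, -0.659, 0.001], [-0.659, -0.752, 0.0], [0.001, -0.001, -1.0]]
force: [1.5, 0.8, -1.4]
gripper_width: 0.037
gripper_force: 60.5
time_s: 16.88
eef_pos: [0.4187, -0.3595, 0.0603]
eef_rot: [[0.752, -0.659, -0.002], [-0.659, -0.752, 0.002], [-0.003, -0.0, -1.0]]
force: [0.9, -0.0, -0.5]
gripper_width: 0.0372
gripper_force: 60.6
t16.88 pos [ 0.4187 -0.3595  0.0603] yaw -41.22 zax [-0.002  0.002] F [ 0.9 -0.  -0.5] w 0.0372 gf 60.563814640045166
twist -0.02 tx 0.07 ty 0.05 tz 3.13
```

```bash
python3 -m handwheel '[{"tx":0,"ty":0.05,"tz":2,"twist":0},{"tx":0,"ty":0,"tz":1,"twist":0},{"tx":0,"ty":0,"tz":0,"twist":0},{"tx":0,"ty":0,"tz":0,"twist":0}]'
python3 - <<'E'
from h import *
from plant import robot
x,y=toworld(-.04,-.001);go(x,y,.0275,-41.2)
f=robot.grab_frame("scene");Q=topress(cloud(f))
for x0 in np.arange(-.15,0,.015):
    k=(abs(Q[...,1])<.012)&(abs(Q[...,0]-x0)<.0075)&(Q[...,2]<.05)
    if k.sum()>15:print(round(x0,3),k.sum(),np.percentile(Q[...,2][k],[10,50,90]).round(4))
E
```

```text
time_s: 17.38
eef_pos: [0.4198, -0.361, 0.0322]
eef_rot: [[0.752, -0.659, 0.001], [-0.659, -0.752, -0.001], [0.001, -0.0, -1.0]]
force: [0.7, -0.0, -0.5]
gripper_width: 0.0372
gripper_force: 60.6
t17.38 pos [ 0.4198 -0.361   0.0322] yaw -41.23 zax [ 0.001 -0.001] F [ 0.7 -0.  -0.5] w 0.0372 gf 60.56122541427612
twist -0.03 tx 4.39 ty 0.00 tz 0.47
-0.15 168 [-0.7512 -0.0015  0.0332]
-0.135 222 [-7.512e-01 -1.000e-04  3.590e-02]
-0.12 146 [-0.7523  0.0339  0.0363]
-0.105 134 [-0.7534  0.0343  0.0367]
-0.09 122 [-0.7522  0.0342  0.0361]
-0.075 110 [-0.7535  0.0339  0.0364]
-0.06 83 [-0.7552  0.0331  0.0361]
-0.045 24 [-0.7563 -0.7507  0.0349]
```

```bash
python3 -m handwheel '[{"tx":0,"ty":0,"tz":0.5,"twist":0},{"tx":1,"ty":0,"tz":0,"twist":0},{"tx":1,"ty":0,"tz":0,"twist":0},{"tx":1.2,"ty":0,"tz":0,"twist":0},{"tx":1.2,"ty":0,"tz":0,"twist":0}]'
python3 -m handwheel '[{"tx":0,"ty":0,"tz":0,"twist":0},{"tx":0,"ty":0,"tz":0.25,"twist":0},{"tx":0,"ty":0,"tz":0,"twist":0}]'
python3 -c "from h import *;x,y=toworld(-.04,-.001);go(x,y,.0235,-41.2)"
```

```text
time_s: 18.05
eef_pos: [0.4532, -0.3904, 0.0262]
eef_rot: [[0.752, -0.659, 0.0], [-0.659, -0.752, -0.0], [0.0, -0.0, -1.0]]
force: [-0.0, 0.7, -1.7]
gripper_width: 0.0372
gripper_force: 60.6
time_s: 18.42
eef_pos: [0.4522, -0.3895, 0.0237]
eef_rot: [[0.752, -0.659, -0.0], [-0.659, -0.752, 0.0], [-0.0, 0.0, -1.0]]
force: [-0.0, -0.6, -0.4]
gripper_width: 0.0373
gripper_force: 60.6
t18.43 pos [ 0.4522 -0.3895  0.0237] yaw -41.23 zax [-0.  0.] F [-0.  -0.6 -0.4] w 0.0373 gf 60.64149498939514
twist -0.03 tx 0.07 ty -0.01 tz 0.02
```

Not touching yet, so I'll lower a little more and then release and push.

```bash
python3 -m handwheel '[{"tx":0,"ty":0,"tz":0.08,"twist":0},{"tx":0,"ty":0,"tz":0,"twist":0}]'
python3 -m handwheel '[{"tx":0,"ty":0,"tz":0,"twist":0},{"tx":0,"ty":0,"tz":0,"twist":0},{"tx":0,"ty":0,"tz":0,"twist":0}]' 0.58
python3 -m handwheel '[{"tx":0,"ty":0,"tz":-3,"twist":0},{"tx":0,"ty":0,"tz":-1,"twist":0},{"tx":-4,"ty":0,"tz":0,"twist":0},{"tx":-4.2,"ty":0,"tz":0,"twist":0},{"tx":0,"ty":0,"tz":0,"twist":0}]' 
python3 -m handwheel '[{"tx":0,"ty":0,"tz":1.5,"twist":0},{"tx":0,"ty":0,"tz":0,"twist":0},{"tx":0,"ty":0,"tz":0,"twist":0}]' 0
python3 - <<'E'
from h import *
from plant import robot
x,y=toworld(-.071,-.001);go(x,y,.024,-41.2)
f=robot.grab_frame("scene");Q=topress(cloud(f))
for x0 in np.arange(-.115,.03,.01):
    k=(abs(Q[...,1])<.018)&(abs(Q[...,0]-x0)<.005)&(Q[...,2]<.05)&(Q[...,2]>0)
    if k.sum()>8:print(round(x0,3),k.sum(),np.percentile(Q[...,2][k],[10,50,90]).round(4),np.percentile(Q[...,1][k],[5,95]).round(3))
E
```

```text
time_s: 18.68
eef_pos: [0.4522, -0.3895, 0.0235]
eef_rot: [[0.752, -0.659, -0.0], [-0.659, -0.752, 0.0], [-0.0, 0.0, -1.0]]
force: [-3.5, 3.2, 13.0]
gripper_width: 0.0369
gripper_force: 62.4
time_s: 19.05
eef_pos: [0.4523, -0.3896, 0.0228]
eef_rot: [[0.752, -0.659, -0.0], [-0.659, -0.752, 0.0], [-0.0, -0.0, -1.0]]
force: [0.3, 0.5, 1.1]
gripper_width: 0.0497
gripper_force: 0.0
time_s: 19.68
eef_pos: [0.3884, -0.334, 0.0627]
eef_rot: [[0.752, -0.659, -0.002], [-0.659, -0.752, 0.001], [-0.002, 0.0, -1.0]]
force: [-0.6, -0.4, -0.6]
gripper_width: 0.0498
gripper_force: 0.0
time_s: 20.05
eef_pos: [0.391, -0.3358, 0.0474]
eef_rot: [[0.752, -0.659, -0.001], [-0.659, -0.752, 0.0], [-0.001, 0.0, -1.0]]
force: [-0.2, 0.5, -0.4]
gripper_width: 0.0002
gripper_force: 0.0
t20.05 pos [ 0.391  -0.3358  0.0474] yaw -41.23 zax [-0.001  0.   ] F [-0.2  0.5 -0.4] w 0.0002 gf 0.0
twist -0.03 tx 5.11 ty 0.00 tz 2.34
-0.115 128 [0.0032 0.0099 0.0124] [-0.016  0.016]
-0.105 82 [0.0091 0.0109 0.0236] [-0.01   0.017]
-0.095 74 [0.0095 0.0248 0.0274] [0.002 0.017]
-0.085 27 [0.0107 0.0251 0.0274] [0.005 0.018]
-0.075 9 [0.0103 0.0118 0.0256] [0.016 0.018]
-0.055 14 [0.0259 0.0271 0.0282] [-0.009 -0.002]
-0.045 12 [0.0261 0.0276 0.0283] [-0.003  0.003]
-0.025 10 [0.026  0.0272 0.0289] [0.007 0.017]
-0.015 35 [0.0244 0.0266 0.028 ] [0.002 0.017]
-0.005 52 [0.0242 0.0264 0.0283] [-0.005  0.018]
0.005 92 [0.0252 0.0274 0.0403] [-0.01   0.016]
0.015 56 [0.0259 0.0349 0.0372] [-0.012  0.015]
0.025 58 [0.0198 0.0313 0.0348] [-0.016  0.014]
```

```bash
python3 -m handwheel '[{"tx":0,"ty":0,"tz":1.4,"twist":0},{"tx":0,"ty":0,"tz":1.0,"twist":0},{"tx":1,"ty":0,"tz":0,"twist":0},{"tx":1,"ty":0,"tz":0,"twist":0}]'
python3 -m handwheel '[{"tx":0.5,"ty":0,"tz":0,"twist":0},{"tx":0.5,"ty":0,"tz":0,"twist":0}]'
python3 -m handwheel '[{"tx":0.5,"ty":0,"tz":0,"twist":0},{"tx":0.5,"ty":0,"tz":0,"twist":0}]'
python3 -m handwheel '[{"tx":0.5,"ty":0,"tz":0,"twist":0},{"tx":0,"ty":0,"tz":0,"twist":0}]'
python3 -c "from h import *;x,y=toworld(-.071,-.001);go(x,y,.024,-41.2)"
```

```text
time_s: 20.6
eef_pos: [0.4065, -0.3494, 0.0239]
eef_rot: [[0.752, -0.659, -0.0], [-0.659, -0.752, 0.0], [-0.0, -0.0, -1.0]]
force: [-0.6, 1.6, 0.4]
gripper_width: -0.0004
gripper_force: 0.7
time_s: 20.85
eef_pos: [0.4116, -0.3542, 0.0236]
eef_rot: [[0.752, -0.659, -0.004], [-0.659, -0.752, 0.003], [-0.005, 0.0, -1.0]]
force: [-10.2, 8.4, 10.7]
gripper_width: -0.0001
gripper_force: 8.2
time_s: 21.1
eef_pos: [0.42, -0.3615, 0.0238]
eef_rot: [[0.752, -0.659, -0.002], [-0.659, -0.752, 0.002], [-0.003, 0.0, -1.0]]
force: [-6.7, 6.4, 4.3]
gripper_width: -0.0001
gripper_force: 5.0
time_s: 21.35
eef_pos: [0.4243, -0.3652, 0.0239]
eef_rot: [[0.752, -0.659, -0.001], [-0.659, -0.752, 0.001], [-0.002, 0.0, -1.0]]
force: [-4.6, 4.1, 2.8]
gripper_width: 0.0002
gripper_force: 3.1
t21.35 pos [ 0.4243 -0.3652  0.0239] yaw -41.23 zax [-0.001  0.001] F [-4.6  4.1  2.8] w 0.0002 gf 3.1255874410271645
twist -0.03 tx 0.67 ty -0.02 tz -0.01
```

```bash
python3 -m handwheel '[{"tx":0.4,"ty":0,"tz":0,"twist":0},{"tx":0.3,"ty":0,"tz":0,"twist":0},{"tx":0,"ty":0,"tz":0,"twist":0}]'
python3 -m handwheel '[{"tx":0.25,"ty":0,"tz":0,"twist":0},{"tx":0,"ty":0,"tz":0,"twist":0}]'
python3 -c "from h import *;x,y=toworld(-.071,-.001);go(x,y,.024,-41.2)"
```

```text
time_s: 21.72
eef_pos: [0.4291, -0.3694, 0.0238]
eef_rot: [[0.752, -0.659, -0.002], [-0.659, -0.752, 0.002], [-0.003, 0.0, -1.0]]
force: [-6.4, 5.8, 4.5]
gripper_width: -0.0
gripper_force: 5.0
time_s: 21.98
eef_pos: [0.4294, -0.3697, 0.0235]
eef_rot: [[0.752, -0.659, -0.005], [-0.659, -0.752, 0.004], [-0.007, 0.001, -1.0]]
force: [-15.5, 14.0, 15.0]
gripper_width: 0.0002
gripper_force: 12.5
t21.98 pos [ 0.4294 -0.3697  0.0235] yaw -41.23 zax [-0.005  0.004] F [-15.5  14.   15. ] w 0.0002 gf 12.495075166225433
twist -0.03 tx -0.01 ty -0.02 tz -0.05
```

Home. I'll back off, rise clear and measure the foot against the earlier frames.

```bash
python3 -m handwheel '[{"tx":-0.4,"ty":0,"tz":0,"twist":0},{"tx":-1.5,"ty":0,"tz":0,"twist":0},{"tx":0,"ty":0,"tz":-5.5,"twist":0},{"tx":0,"ty":0,"tz":-5.5,"twist":0},{"tx":0,"ty":0,"tz":-5,"twist":0}]' 0
python3 -m handwheel '[{"tx":-5,"ty":-3,"tz":0,"twist":0},{"tx":-3,"ty":-5.5,"tz":0,"twist":0},{"tx":0,"ty":-6,"tz":0,"twist":0}]' 0
python3 - <<'E'
from h import *
from plant import robot
go(.441,-.0223,.013,3.5)
ims=[]
for n in("top","scene"):
    acc=[]
    for i in range(3):
        f=robot.grab_frame(n);acc.append(f)
    f0=pickle.load(open(n+"0.pkl","rb"))
    for nm,fs in(("before",[f0]),("now",acc)):
        P=np.concatenate([topress(cloud(f)) for f in fs]);X,Y,Z=[P[...,i] for i in range(3)]
        b=np.median(Z[(X>-.11)&(X<-.075)&(abs(Y)<.02)])-.012
        for x in(-.05,-.02,.01,.013,.016,.019,.022):
            m=(abs(X-x)<.0025)&(abs(Y)<.013)&(Z>.015)&(Z<.055)
            print(n,nm,x,m.sum(),np.round(np.percentile(Z[m]-b,[10,50,75,90]),4) if m.sum()>3 else "")
    f=acc[0];u,v=[int(t) for t in proj(f,[*toworld(-.01,0),.03])];ims.append(cv2.resize(f["pixels"][v-40:v+40,u-40:u+40],(390,390),interpolation=cv2.INTER_CUBIC))
    u,v=u,v
    ims.append(cv2.resize(f0["pixels"][v-40:v+40,u-40:u+40],(390,390),interpolation=cv2.INTER_CUBIC))
cv2.imwrite("pics/foot.png",cv2.resize(np.vstack([np.hstack(ims[:2]),np.hstack(ims[2:])]),(600,600)))
E
```

```text
time_s: 22.6
eef_pos: [0.4172, -0.3588, 0.1861]
eef_rot: [[0.752, -0.659, 0.001], [-0.659, -0.752, -0.001], [0.001, -0.0, -1.0]]
force: [-0.8, -0.4, 0.8]
gripper_width: -0.0001
gripper_force: 0.0
time_s: 22.98
eef_pos: [0.4517, -0.1958, 0.1846]
eef_rot: [[0.751, -0.66, 0.001], [-0.66, -0.751, -0.001], [0.001, 0.0, -1.0]]
force: [0.7, -1.4, 0.4]
gripper_width: 0.0003
gripper_force: 0.0
t22.98 pos [ 0.4517 -0.1958  0.1846] yaw -41.30 zax [ 0.001 -0.001] F [ 0.7 -1.4  0.4] w 0.0003 gf 0.0
twist -44.80 tx -0.01 ty -17.38 tz 17.16
top before -0.05 0 
top before -0.02 0 
top before 0.01 25 [0.0381 0.0396 0.0412 0.0425]
top before 0.013 25 [0.0364 0.0388 0.0402 0.0423]
top before 0.016 25 [0.0356 0.0377 0.0387 0.0392]
top before 0.019 23 [0.0351 0.0367 0.038  0.0387]
top before 0.022 22 [0.033  0.0353 0.0372 0.0376]
top now -0.05 76 [0.0261 0.0282 0.0296 0.0304]
top now -0.02 74 [0.0259 0.0278 0.0294 0.0302]
top now 0.01 72 [0.0408 0.0426 0.0435 0.0446]
top now 0.013 71 [0.0397 0.0414 0.0424 0.0439]
top now 0.016 69 [0.0381 0.0401 0.0413 0.0422]
top now 0.019 72 [0.0366 0.0385 0.0398 0.0409]
top now 0.022 70 [0.0347 0.0371 0.0383 0.0401]
scene before -0.05 0 
scene before -0.02 0 
scene before 0.01 16 [0.0389 0.0409 0.0416 0.042 ]
scene before 0.013 16 [0.0379 0.0391 0.0402 0.0409]
scene before 0.016 13 [0.0363 0.038  0.0389 0.0391]
scene before 0.019 15 [0.0351 0.0362 0.0367 0.0376]
scene before 0.022 29 [0.0339 0.0534 0.055  0.0562]
scene now -0.05 84 [0.027  0.0292 0.0299 0.0308]
scene now -0.02 82 [0.0272 0.029  0.0298 0.0306]
scene now 0.01 126 [0.0273 0.0298 0.0424 0.0439]
scene now 0.013 98 [0.0271 0.0296 0.0414 0.0423]
scene now 0.016 65 [0.0272 0.0397 0.0406 0.0411]
scene now 0.019 51 [0.0295 0.0388 0.0396 0.0411]
scene now 0.022 99 [0.0357 0.0391 0.0551 0.0565]
```

View pics/foot.png

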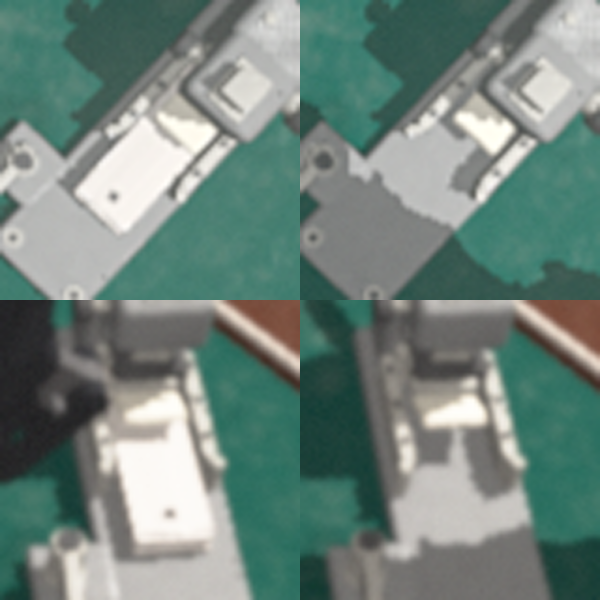

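In both views (now on the left, before on the right) the foot's white ramp now sits about 2 mm higher. The pack's end is square at (100,210) in the top view. The push also took 8–13 N, so two plates are snug and a third would force the foot past its limit. Now the keeper.

```bash
python3 -c "
from h import *
x,y=toworld(-.110,.090);go(x,y,.027,-41.2)
f=pickle.load(open('top3.pkl','rb'));Q=topress(cloud(f));m=(Q[...,2]>.03)&(Q[...,2]<.046)&(Q[...,0]<-.05)&(Q[...,0]>-.14)&(Q[...,1]>.035)&(Q[...,1]<.085);q=Q[m]
for x0 in np.arange(-.135,-.05,.01):
    k=abs(q[:,0]-x0)<.005
    if k.sum()>2:print(round(x0,3),k.sum(),np.median(q[k,1]).round(4))
"
```

```text
t23.27 pos [ 0.4522 -0.198   0.1839] yaw -41.28 zax [-0. -0.] F [-0.   0.   0.2] w -0.0004 gf 0.0
twist -0.08 tx 5.68 ty 5.30 tz 15.69
-0.125 16 0.0624
-0.115 19 0.062
-0.105 18 0.0609
-0.095 16 0.0596
-0.085 15 0.0592
-0.075 22 0.0579
-0.065 29 0.0588
```

```bash
python3 -m handwheel '[{"tx":2.8,"ty":2.6,"tz":0,"twist":0},{"tx":2.9,"ty":2.7,"tz":0,"twist":0},{"tx":0,"ty":0,"tz":5,"twist":0},{"tx":0,"ty":0,"tz":5,"twist":0},{"tx":0,"ty":0,"tz":2,"twist":0}]' 0
python3 -m handwheel '[{"tx":0,"ty":0,"tz":0,"twist":0},{"tx":0,"ty":0,"tz":2,"twist":0},{"tx":0,"ty":0,"tz":1.6,"twist":0},{"tx":0,"ty":0,"tz":0,"twist":0}]'
python3 -c "from h import *;x,y=toworld(-.115,.0597);go(x,y,.027,-41.2)"
```

```text
time_s: 23.9
eef_pos: [0.4583, -0.2755, 0.0612]
eef_rot: [[0.751, -0.661, -0.003], [-0.661, -0.751, 0.001], [-0.003, 0.001, -1.0]]
force: [-0.3, -0.1, -0.8]
gripper_width: -0.0005
gripper_force: 0.0
time_s: 24.4
eef_pos: [0.4604, -0.2753, 0.0277]
eef_rot: [[0.752, -0.66, -0.001], [-0.66, -0.752, 0.0], [-0.001, 0.0, -1.0]]
force: [-0.1, -1.0, -0.4]
gripper_width: 0.0001
gripper_force: 0.0
t24.40 pos [ 0.4604 -0.2753  0.0277] yaw -41.27 zax [-0.001  0.   ] F [-0.1 -1.  -0.4] w 0.0001 gf 0.0
twist -0.07 tx -0.52 ty 3.06 tz 0.07
```

```bash
python3 -m handwheel '[{"tx":-0.1,"ty":0.8,"tz":0,"twist":0},{"tx":-0.2,"ty":0.8,"tz":0,"twist":0},{"tx":-0.2,"ty":0.8,"tz":0,"twist":0},{"tx":0,"ty":0.7,"tz":0,"twist":0}]'
python3 -m handwheel '[{"tx":0,"ty":0.6,"tz":0,"twist":0},{"tx":0.1,"ty":0.6,"tz":0,"twist":0},{"tx":0.1,"ty":0.6,"tz":0,"twist":0},{"tx":0,"ty":0,"tz":0,"twist":0}]'
python3 - <<'E'
from h import *
from plant import robot
x,y=toworld(-.1018,.0245);go(x,y,.027,-41.2)
f=robot.grab_frame("scene");u,v=[int(t) for t in proj(f,[*toworld(-.09,.03),.03])]
cv2.imwrite("pics/k.png",cv2.resize(f["pixels"][v-60:v+60,u-70:u+70],None,fx=4,fy=4,interpolation=cv2.INTER_CUBIC))
E
```

```text
time_s: 24.9
eef_pos: [0.4362, -0.2953, 0.0282]
eef_rot: [[0.752, -0.659, 0.0], [-0.659, -0.752, -0.0], [0.0, -0.0, -1.0]]
force: [1.6, 0.3, 0.5]
gripper_width: 0.0002
gripper_force: 0.7
time_s: 25.4
eef_pos: [0.4258, -0.3102, 0.0278]
eef_rot: [[0.752, -0.66, -0.0], [-0.66, -0.752, 0.0], [-0.0, 0.0, -1.0]]
force: [-0.3, -0.2, -0.3]
gripper_width: 0.0001
gripper_force: 0.0
t25.40 pos [ 0.4258 -0.3102  0.0278] yaw -41.27 zax [-0.  0.] F [-0.3 -0.2 -0.3] w 0.0001 gf 0.01293248462388874
twist -0.07 tx 1.10 ty 1.67 tz 0.08
```

View pics/k.png

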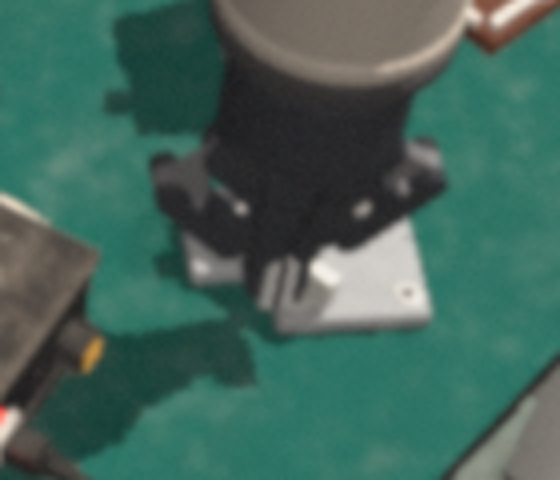

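The bar's tip, at (325,285), has swung round ahead of the fingers (290,280). Carrying on.

```bash
python3 -m handwheel '[{"tx":0.3,"ty":0.6,"tz":0,"twist":0},{"tx":0.4,"ty":0.6,"tz":0,"twist":0},{"tx":0.4,"ty":0.5,"tz":0,"twist":0},{"tx":0.5,"ty":0.4,"tz":0,"twist":0},{"tx":0.5,"ty":0.3,"tz":0,"twist":0}]'
python3 -m handwheel '[{"tx":0.4,"ty":0.2,"tz":0,"twist":0},{"tx":0.4,"ty":0.1,"tz":0,"twist":0},{"tx":0,"ty":0,"tz":0,"twist":0}]'
python3 -m handwheel '[{"tx":0.2,"ty":0,"tz":0,"twist":0},{"tx":0,"ty":0,"tz":0,"twist":0}]'
python3 -c "from h import *;x,y=toworld(-.0824,.014);go(x,y,.027,-41.2)"
```

```text
time_s: 26.08
eef_pos: [0.4262, -0.3421, 0.0279]
eef_rot: [[0.752, -0.659, -0.0], [-0.659, -0.752, 0.0], [-0.0, -0.0, -1.0]]
force: [-0.1, 1.5, -0.6]
gripper_width: 0.0002
gripper_force: 0.5
time_s: 26.45
eef_pos: [0.4299, -0.3489, 0.0277]
eef_rot: [[0.752, -0.659, -0.001], [-0.659, -0.752, 0.001], [-0.001, 0.0, -1.0]]
force: [-2.1, 1.7, -0.5]
gripper_width: 0.0001
gripper_force: 1.6
time_s: 26.7
eef_pos: [0.43, -0.3491, 0.0275]
eef_rot: [[0.752, -0.659, -0.004], [-0.659, -0.752, 0.002], [-0.004, 0.001, -1.0]]
force: [-10.5, 9.3, 8.7]
gripper_width: 0.0
gripper_force: 6.7
t26.70 pos [ 0.43   -0.3491  0.0275] yaw -41.22 zax [-0.004  0.002] F [-10.5   9.3   8.7] w 0.0000 gf 6.695848440140253
twist -0.02 tx 0.15 ty 0.07 tz 0.05
```

```bash
python3 -m handwheel '[{"tx":-0.3,"ty":0,"tz":0,"twist":0},{"tx":-2,"ty":0,"tz":0,"twist":0},{"tx":0,"ty":0,"tz":-5.5,"twist":0},{"tx":0,"ty":0,"tz":-5.5,"twist":0},{"tx":0,"ty":0,"tz":-5,"twist":0}]' 0
python3 -m handwheel '[{"tx":-5,"ty":-3,"tz":0,"twist":0},{"tx":-3,"ty":-5.5,"tz":0,"twist":0},{"tx":0,"ty":-6,"tz":0,"twist":0},{"tx":0,"ty":0,"tz":0,"twist":0}]' 0
python3 - <<'E'
from h import *
from plant import robot
f=robot.grab_frame("top");Q=topress(cloud(f));m=(Q[...,2]>.034)&(Q[...,2]<.044)&(Q[...,0]<-.05)&(Q[...,0]>-.12)&(Q[...,1]>-.02)&(Q[...,1]<.045);q=Q[m]
for y0 in np.arange(-.015,.045,.01):
    k=abs(q[:,1]-y0)<.005
    if k.sum()>2:print(round(y0,3),k.sum(),np.median(q[k,0]).round(4))
u,v=[int(t) for t in proj(f,[*toworld(-.03,.02),.03])]
cv2.imwrite("pics/end.png",cv2.resize(f["pixels"][v-50:v+50,u-50:u+50],(600,600),interpolation=cv2.INTER_CUBIC))
E
```

```text
time_s: 27.32
eef_pos: [0.4147, -0.3356, 0.1902]
eef_rot: [[0.752, -0.659, 0.001], [-0.659, -0.752, -0.001], [0.002, -0.0, -1.0]]
force: [0.7, -0.8, -0.4]
gripper_width: 0.0001
gripper_force: 0.0
time_s: 27.82
eef_pos: [0.4527, -0.1701, 0.1886]
eef_rot: [[0.756, -0.654, 0.003], [-0.654, -0.756, 0.0], [0.002, -0.002, -1.0]]
force: [-0.4, -0.5, 0.2]
gripper_width: -0.0001
gripper_force: 0.0
-0.005 10 -0.0693
0.005 15 -0.0689
0.015 16 -0.0686
0.025 15 -0.0681
0.035 15 -0.0677
```

View pics/end.png

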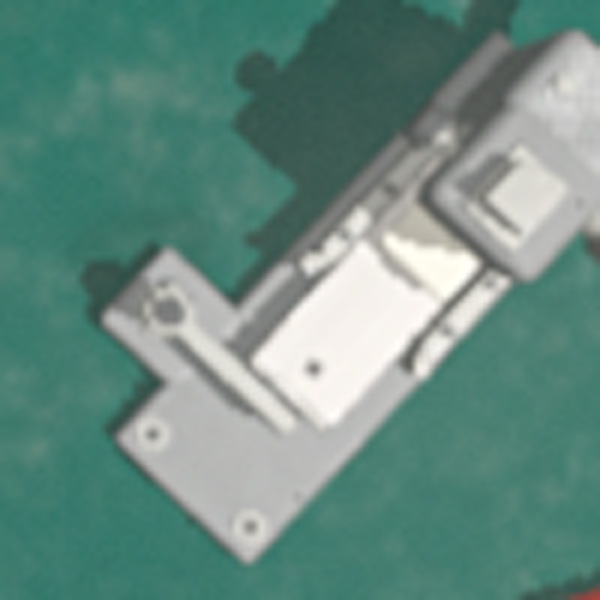

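The keeper bar, from (170,305) to (290,425), lies square across the mouth behind the pack (slope about 0.04 rad, so roughly 1.53 rad of turn). Handing in.

```bash
python3 -c "from plant import robot;print(robot.sign_off())"
```

```text
the job is handed in; nothing more can be done
None
```

I handed the job in at about 28 s: two plates are home and snug under the foot (raised about 2 mm by camera), the keeper is closed behind them (about 1.53 rad by camera), and the other two plates are still in the magazine; sign-off gave no verdict.

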